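# Take the converter out from under the stacking rack

### The arm

A 6-joint arm with a two-finger parallel gripper is mounted at the origin on the work surface. World frame = base frame: x ahead of the robot, y to its left, z up, the work surface at z = 0. Lengths are in m, angles in rad, forces in N, time in s.
With the tool pointing down it reaches from about 0.35 to 0.775 m from the base axis. Payload 5.5 kg.
Tool frame: the origin (TCP) lies at the very end of the fingers, on their centre line; the grasp point (between the pads) lies 19 mm behind it; x points along the fingers, y is the direction in which the jaws open and shut, and the axes are right-handed (so a half turn about x gives the same grasp; the last joint's range is limited). The gripper opens to 85 mm and grips with 20 to 120 N. Pads are 22 mm wide; open, the fingers measure 114 mm over their backs; the gripper's body (76 mm by 85 mm) begins 54 mm behind the grasp point. The pads swing forward as they close: fully open they stand 13 mm farther back than shut.
Start: joints at [-1.326, 0.313, 0.046, 1.304, 0, 1.431], TCP at [0.216, -0.533, 0.231] pointing down, gripper open.
Joint ranges: [-2.76, 2.76], [-0.86, 1.69], [-1.03, 1.26], [-2.2, 2.34], [-1.47, 1.5], [-3.14, 3.14]. Speed limits (rad/s): [2.57, 2.57, 3.14, 3.14, 3.14, 3.14].

### API

Orientations are given as a unit quaternion [w, x, y, z].
In Python, from workcell import env gives the robot as it stands.
- The arm moves only by the tool servo_tool, never from a script. Its argument "increments" is a list of rows, each an object with "offset": the shift along the tool's x, y, z in cm, a list of three; "yaw": the turn about the tool's x in degrees. In form: [{"offset": [x, y, z], "yaw": yaw}, ...]. A call has exactly 8 rows; each row is the pose to reach, as a shift and turn from the pose commanded when the call began, along the tool's axes at that moment; what a row does not reach only later rows make up. A row lasts 1/10 s, in which the tool goes at most 50 mm and 8.59 degrees, less where a joint would pass 70% of its speed; a pose out of reach is approached as far as the arm can. A call with a gripper value outside its range is refused whole. "claw" is the opening, from 0 (shut) to 1 (fully open), set as the call begins (left out, the last holds). The fingers move at their own pace and stop on an object; "force" is the grip in N (left out, the last holds). Time passes only in rows, so rows that repeat a pose let the fingers close, or fill a call up. It gives the time, the measured TCP pose, the force and the opening at its end, in the units of the state.
- env.get_state(): the state, without advancing time (a new reading comes with each control period).
- env.read_camera(name): name is "side" or "top" or "wrist"; returns (picture, depth): 384x512x3 uint8, red, green, blue; 384x512 float32, m along the optical axis (not along the pixel's ray), 0 where there is no reading.
- env.camera_model(name): a dict with "vertical_fov" (degrees; the focal length in pixels is half the picture's height over the tangent of half this angle, whatever the lens; pixels are square), "cx", "cy" (the principal point, pixels), "world_from_camera" (4x4, takes a point from camera to world coordinates). Camera axes: x right, y up, looking along -z (the intrinsics and any distortion apply to the point x, -y, -z); pixel columns grow to the right and rows downward; lengths in m; the calibration is good to about 2 mm. A picture is of the moment at which its call begins: read the wrist's pose just before it. camera_model takes no time and is no camera call; for the wrist camera it gives the pose at the moment of the call.
- env.hand_in(): hands the job in, once; it reports no verdict.
The state is a dict: "clock": time; "joint_pos": joint angles; "qvel": joint speeds; "tau": joint torques, N m; "tcp_pos": TCP position; "orientation": TCP orientation; "wrist_force": force on the tool from outside, world axes, zero at the start; "ft_torque": the same for the moment, N m; "finger_gap": finger opening in m.
Only numpy, scipy, OpenCV 4.12 (cv2) and the standard library are available. Lean on these libraries where they do the work, as an engineer would, in place of code of your own. Each camera call takes 0.05 s, during which the arm holds its last target.

### The job

The converter box at the bottom of the stacking rack has to go for repair: clear the radio receiver and the audio mixer off the rack onto the side mat, then lift the open frame off its base and stand it on the mat too, and lay the converter flat in the repair tray. Then rebuild the rack: stand the frame with its four posts back in the sockets of the base, fully down, and set the receiver and the mixer back on it, each exactly where and as it stood before. Keep everything upright and let go of it all.

Things in the scene. Friction and masses are not known exactly. Their poses are not given: they have to be found in the camera images.
- receiver: Radio receiver, grey box 54 (x) x 116 (y) x 38 mm (z) with a small dark-framed green screen and one low knob on top (up to 4 mm higher); about 0.3 kg. Origin: centre of its underside, z up. At the start it lies across one end of the stacking frame, its x axis along the frame's x, 70 mm from the frame's centre.
- mixer: Small audio mixer, black box with a grey top, 42 (x) x 116 (y) x 32 mm (z) plus ten little knobs on top (7 mm more, not solid); about 0.2 kg. Origin: centre of its underside, z up. At the start it lies across the other end of the frame, its x axis along the frame's x. Which unit is on which end varies.
- stack_frame: Open aluminium frame 212 (x) x 96 (y) x 85 mm, 0.35 kg. Origin: centre, at post-foot level. Two rails along x at y = +-42 (12 wide, tops at z = 85) carry the units; four 12 mm round posts with tapered feet at x = +-100, y = +-42; thin end ties, tops at z = 53; grip bar at x = 0 along y, 12 wide, 18 deep, top at z = 85. Starts in the sockets; fits half-turned too.
- converter: Signal converter, bare aluminium box 90 (x) x 55 (y) x 32 mm (z), cooling slots on top and three brass connectors on the -x end (5 mm longer there, not solid); about 0.25 kg. Origin: centre of its underside, z up. At the start it lies in the middle of the base under the frame, its top 38 mm above the table.
- rack_base: Fixed bare steel plate 228 (x) x 112 (y) x 6 mm with four square sockets at x = +-100, y = +-42 mm (18 mm inside, 24 outside, rims 30 mm above the table, floors 9 mm above it). Origin: centre of the underside, z up. With the frame home its origin is 9 mm above the base's, centred, rail tops 94 mm above the table.
- side_mat: Fixed black rubber mat on the table, 250 (x) x 260 (y) mm, 4 mm thick: the side area. Origin: centre of the underside, z up. It lies on the other side (left or right) from the rack base.
- repair_tray: Fixed shallow white tray, 130 (x) x 100 (y) mm, 12 mm high, walls and floor 3 mm thick. Origin: centre of the underside, z up. The converter lies in it with its long side along the tray's x (either way round).

How it is judged:
By the outcome, as a careful person would: the job done as asked, in the order asked, and still so for the second after the job is handed in, with the robot touching nothing.
It also fails if it takes over 144 s, if anything falls off the work surface, if the arm or the gripper's body presses on something with over 40 N, if the wrist force passes 120 N, or if a joint passes its speed limit or range.

## Working session

There is one attempt and no reset: what is moved stays moved. The work goes in short steps, Python scripts to look and compute and a tool call to move; the robot and the scene stay as the last step left them, time stands still between calls to the robot, and variables do not carry over. Pictures are saved under pics/ and viewed, and the job is handed in when it is done.

Besides the shell and the picture viewer there is one more tool, called after "Emit:" as name(argument=value, ...) on one line, values as JSON. servo_tool: Moves the arm, as the interface text tells. Its arguments: {"type":"object","properties":{"increments":{"type":"array","items":{"type":"object","properties":{"offset":{"type":"array","items":{"type":"number"}},"yaw":{"type":"number"}}}},"claw":{"type":"number"},"force":{"type":"number"}},"required":["increments"]}

```bash
ls; mkdir -p pics; cat > h.py <<'E'
import numpy as np, cv2
from workcell import env
def st():
    s=env.get_state(); print({k:np.round(s[k],4).tolist() for k in ["clock","tcp_pos","orientation","wrist_force","finger_gap"]}); return s
def cam(n,save=None):
    m=env.camera_model(n); p,d=env.read_camera(n)
    if save: cv2.imwrite(f"pics/{save}.png",p[:,:,::-1])
    return m,p,d
def cloud(m,d):
    f=192/np.tan(np.radians(m["vertical_fov"])/2)
    v,u=np.mgrid[:384,:512]
    P=np.stack([(u-m["cx"])/f*d,-(v-m["cy"])/f*d,-d],-1)
    T=np.array(m["world_from_camera"]); W=P@T[:3,:3].T+T[:3,3]
    W[d<=0]=np.nan
    return W
E
python3 - <<'E'
from h import *
s=st()
for n in ["top","side","wrist"]:
    m,p,d=cam(n,n+"0"); print(n,m); np.savez(f"/tmp/{n}0.npz",p=p,d=d)
E
```

```text
pics
{'clock': 0.0, 'tcp_pos': [0.2157, -0.5325, 0.2304], 'orientation': [-0.1346, -0.694, -0.1358, 0.6941], 'wrist_force': [-0.872, 0.1672, -0.4137], 'finger_gap': 0.0854}
top {'vertical_fov': 44.7211097185229, 'cx': 256.66803666210467, 'cy': 196.20293325160532, 'world_from_camera': array([[ 1.60824863e-04,  9.83860943e-01, -1.78934678e-01,
         3.44349407e-01],
       [-9.99957610e-01,  1.80550578e-03,  9.02870583e-03,
         6.88771107e-04],
       [ 9.20605863e-03,  1.78925641e-01,  9.83819528e-01,
         1.15734393e+00],
       [ 0.00000000e+00,  0.00000000e+00,  0.00000000e+00,
         1.00000000e+00]])}
side {'vertical_fov': 45.68276542483148, 'cx': 251.64246180620714, 'cy': 199.67519126074697, 'world_from_camera': array([[ 0.99337208,  0.03108348, -0.11066039,  0.43940782],
       [-0.11175849,  0.48623972, -0.86664928, -0.82436487],
       [ 0.026869  ,  0.87327244,  0.48649081,  0.56640833],
       [ 0.        ,  0.        ,  0.        ,  1.        ]])}
wrist {'vertical_fov': 58.91742540753564, 'cx': 253.41857166915628, 'cy': 188.8783044943234, 'world_from_camera': array([[ 0.37542379,  0.8812801 ,  0.28705811,  0.29006899],
       [-0.92685211,  0.35745309,  0.11477133, -0.50317241],
       [-0.00146412, -0.3091483 ,  0.95101271,  0.37449041],
       [ 0.        ,  0.        ,  0.        ,  1.        ]])}
```

View pics/top0.png

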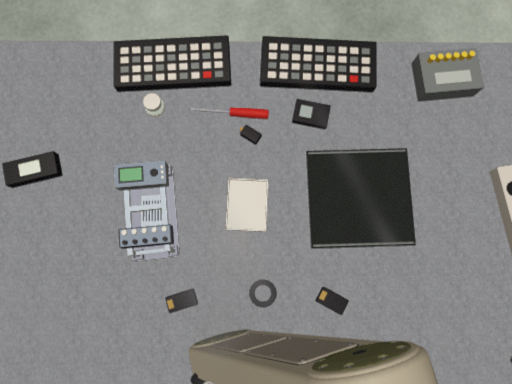

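View pics/side0.png

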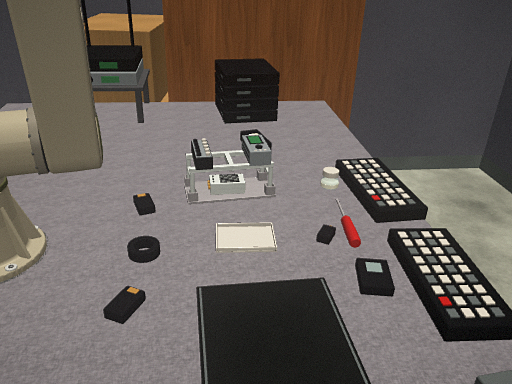

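View pics/wrist0.png

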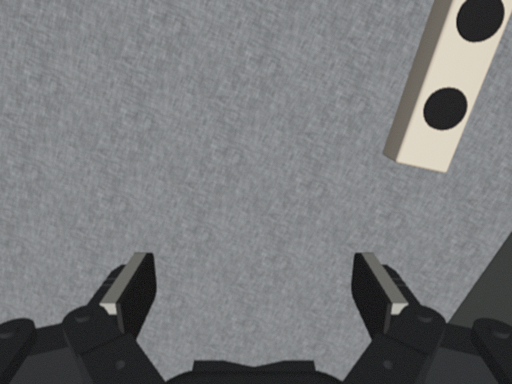

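The top view shows the rack at about (148,210): receiver at its upper (far) end (141,174), mixer at its near end (146,236). The tray is at (247,204), the mat at (360,198), and loose items lie around. Now measuring from depth.

```bash
python3 - <<'E'
from h import *
m=env.camera_model("top"); z=np.load("/tmp/top0.npz"); p,d=z["p"],z["d"]
W=cloud(m,d)
def show(name,mask):
    P=W[mask]; 
    r=cv2.minAreaRect((P[:,:2]*1000).astype(np.float32)); print(name,mask.sum(),"rect mm",np.round(r[0],1),np.round(r[1],1),round(r[2],1),"z",np.round(np.nanpercentile(P[:,2],[2,50,98]),4))
u=np.arange(512)[None]+0*np.arange(384)[:,None]; v=np.arange(384)[:,None]+0*u
Z=W[...,2]
print("table",np.nanmedian(Z[250:280,200:240]),np.nanmedian(Z[100:130,60:100]),np.nanmedian(Z[100:130,430:490]))
R=(u>100)&(u<190)&(v>150)&(v<270)
show("recv",R&(v<200)&(Z>0.125)&(Z<0.145))
show("mixer",R&(v>215)&(Z>0.115)&(Z<0.14))
show("rail+",R&(Z>0.086)&(Z<0.1))
show("base",R&(Z>0.003))
show("conv",R&(Z>0.03)&(Z<0.045))
show("tray",(u>215)&(u<280)&(v>165)&(v<245)&(p.min(-1)>150))
show("mat",(u>295)&(u<425)&(v>140)&(v<255)&(Z>0.002)&(Z<0.012))
cv2.imwrite("pics/rack.png",cv2.resize(p[150:275,95:200,::-1],None,fx=5,fy=4.8,interpolation=cv2.INTER_CUBIC))
for vv in range(160,268,5): print(vv,np.round(Z[vv,110:186:4]*1000).astype(int))
E
```

```text
table 0.0009706523045709403 0.00035389044866085406 0.0005955870532119434
recv 1259 rect mm [581.8 254.6] [ 56.3 116.1] 5.1 z [0.127  0.1328 0.1378]
mixer 1024 rect mm [442.5 238.8] [ 42.3 117.1] 5.7 z [0.1211 0.1278 0.136 ]
rail+ 724 rect mm [505.3 241.9] [198.3 108.3] 6.7 z [0.0874 0.0945 0.0991]
base 6009 rect mm [522.  270.8] [302.7 223.7] 1.5 z [0.0032 0.0933 0.1362]
conv 573 rect mm [511.3 246.9] [222.8 106.7] 6.2 z [0.0305 0.0385 0.0434]
tray 2106 rect mm [533.5  15.7] [ 98.5 136. ] 83.9 z [-0.001   0.004   0.0142]
mat 10213 rect mm [ 554.9 -274.1] [334.4 290.4] 90.0 z [0.0021 0.0048 0.0093]
160 [                  -1                    2                   -2
                    1                   -2                    0
                    2 -9223372036854775808                    3
                    1                    0                   -2
                    0                    1                    5
                    2                   -2                   -3
                    3]
165 [ -2 135 133 133 129 130 132 133 132 134 131 134 132 132 114  26   2   2
   0]
1
[... 1147 characters left out ...]
          8                    1
                   -3]
230 [  3  -3 122 130 125 128 132 127 133 133 130 135 127 133 130 127   6  -1
   0]
235 [ -4   3  -1 130 128 125 124 129 123 129 128 126 124 129 127 125   7   2
  -5]
240 [  0   0   0 125 130 125 134 128 134 132 129 132 125 127 133 129   8   4
  -4]
245 [  6   0   2 133 128 127 127 128 122 125 122 112 105   9  97   6  32   8
   1]
250 [ 4  1 -2  0  0 91 32 29 23  6 62 63 65 64 96 88 27 10 -2]
255 [ 6  3  3  2  1 95 71 36 29  6  5  8  6 10  4 29 26 15  2]
260 [ 1  1  0  1  4  0 10  6  8  0  1 -1  3 -2  4 -2  1  2  2]
265 [-3  3 -1 -1 -3  2 -2  2  0 -2  0 -2  0  4  3  2  1  0  3]<stdin>:19: RuntimeWarning: invalid value encountered in cast
```

View pics/rack.png

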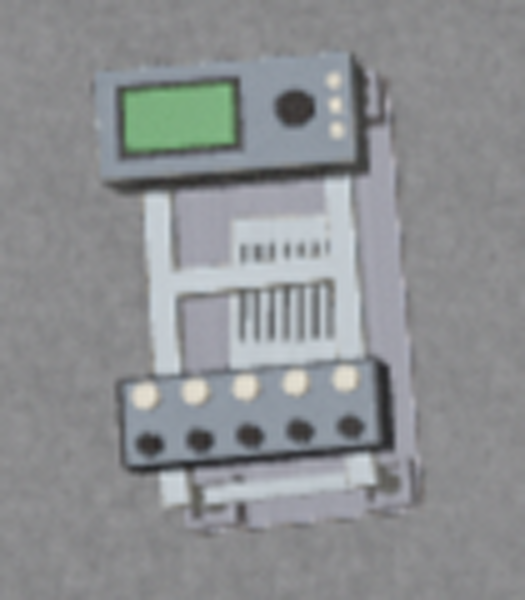

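```bash
cat >> h.py <<'E'
from scipy.spatial.transform import Rotation as Ro
def pose():
    s=env.get_state(); q=s["orientation"]; R=Ro.from_quat([q[1],q[2],q[3],q[0]]).as_matrix()
    return np.array(s["tcp_pos"]),R
def go(target,yawdeg=None,verbose=True):
    """target world xyz (m); yawdeg: heading of tool y axis in world. prints offsets cm, yaw deg"""
    p,R=pose()
    off=R.T@(np.array(target)-p)*100
    h=np.degrees(np.arctan2(R[1,1],R[0,1])); 
    dy=0
    if yawdeg is not None:
        dw=(yawdeg-h+180)%360-180; dy=-dw if R[2,0]<0 else dw
    print("off cm",np.round(off,2),"yaw",round(dy,2),"| heading now",round(h,2),"tilt deg",round(np.degrees(np.arccos(-R[2,0])),3))
E
python3 - <<'E'
from h import *
st()
p,R=pose(); print(R.round(3))
go([0.512,0.247,0.30],6); go([0.512,0.247,0.30],186)
E
```

```text
{'clock': 0.15, 'tcp_pos': [0.2157, -0.5326, 0.2306], 'orientation': [-0.1347, -0.694, -0.1357, 0.6941], 'wrist_force': [0.288, 0.1243, -0.022], 'finger_gap': 0.0855}
[[-0.     0.375 -0.927]
 [ 0.001 -0.927 -0.375]
 [-1.    -0.001 -0.   ]]
off cm [ -6.84 -61.15 -56.72] yaw -73.95 | heading now -67.95 tilt deg 0.08
off cm [ -6.84 -61.15 -56.72] yaw 106.05 | heading now -67.95 tilt deg 0.08
```

Emit:
servo_tool(increments=[{"offset":[-2,-3,-2.8],"yaw":-4},{"offset":[-4,-6.5,-6],"yaw":-8},{"offset":[-6,-10,-9.2],"yaw":-12},{"offset":[-6.8,-13.5,-12.4],"yaw":-16},{"offset":[-6.8,-17,-15.7],"yaw":-20},{"offset":[-6.8,-20.3,-18.9],"yaw":-24},{"offset":[-6.8,-23.7,-22],"yaw":-29},{"offset":[-6.8,-27,-25],"yaw":-34}], claw=1, force=60)

```text
clock: 0.95
tcp_pos: [0.3463, -0.187, 0.2993]
orientation: [0.333, 0.624, 0.333, -0.624]
wrist_force: [0.7, 0.3, 0.2]
finger_gap: 0.0852
```

```bash
python3 -c "
from h import *
st();go([0.512,0.247,0.30],6)"
```

```text
{'clock': 0.95, 'tcp_pos': [0.3463, -0.187, 0.2993], 'orientation': [0.3333, 0.6237, 0.3331, -0.6236], 'wrist_force': [0.7119, 0.2549, 0.2233], 'finger_gap': 0.0852}
off cm [ -0.08 -10.35 -45.28] yaw -39.76 | heading now -33.76 tilt deg 0.02
```

Emit:
servo_tool(increments=[{"offset":[0,-1.1,-4.8],"yaw":-5},{"offset":[0,-2.2,-9.6],"yaw":-10},{"offset":[0,-3.3,-14.4],"yaw":-16},{"offset":[0,-4.4,-19.2],"yaw":-21},{"offset":[0,-5.5,-24],"yaw":-26},{"offset":[0,-6.6,-28.8],"yaw":-31},{"offset":[0,-7.7,-33.6],"yaw":-36},{"offset":[0,-8.8,-38.3],"yaw":-40}])

```text
clock: 1.75
tcp_pos: [0.4873, 0.1802, 0.2991]
orientation: [0.527, 0.472, 0.527, -0.472]
wrist_force: [0.3, -1.3, 0.3]
finger_gap: 0.0854
```

Emit:
servo_tool(increments=[{"offset":[0,0.5,-4],"yaw":0},{"offset":[0,0.8,-6],"yaw":0},{"offset":[0,0.9,-7],"yaw":0},{"offset":[0,0.9,-7],"yaw":0},{"offset":[0,0.9,-7],"yaw":0},{"offset":[0,0.9,-7],"yaw":0},{"offset":[0,0.9,-7],"yaw":0},{"offset":[0,0.9,-7],"yaw":0}])

```text
clock: 2.55
tcp_pos: [0.4888, 0.2476, 0.2995]
orientation: [0.525, 0.473, 0.525, -0.473]
wrist_force: [-0.3, -0.5, -0.3]
finger_gap: 0.0856
```

```bash
python3 -c "
from h import *
st();go([0.512,0.247,0.30],6)
m,p,d=cam('wrist','w1');np.savez('/tmp/w1.npz',p=p,d=d,T=m['world_from_camera']);print(m)
m,p,d=cam('side','s1')
"
```

```text
{'clock': 2.55, 'tcp_pos': [0.4888, 0.2476, 0.2995], 'orientation': [0.5255, 0.4734, 0.5252, -0.4732], 'wrist_force': [-0.3312, -0.5061, -0.2743], 'finger_gap': 0.0856}
off cm [-0.04  2.3   0.3 ] yaw -0.04 | heading now 5.96 tilt deg 0.024
{'vertical_fov': 58.91742540753564, 'cx': 253.41857166915628, 'cy': 188.8783044943234, 'world_from_camera': array([[ 9.94581896e-01, -9.88657247e-02, -3.21313177e-02,
         4.81439664e-01],
       [ 1.03956013e-01,  9.45825074e-01,  3.07584259e-01,
         3.26251769e-01],
       [-1.89346917e-05, -3.09257979e-01,  9.50978182e-01,
         4.43501212e-01],
       [ 0.00000000e+00,  0.00000000e+00,  0.00000000e+00,
         1.00000000e+00]])}
```

View pics/w1.png

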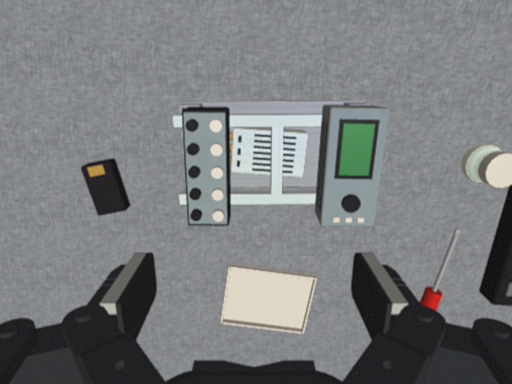

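```bash
cat >> h.py <<'E'
def toplane(m,uv,z):
    f=192/np.tan(np.radians(m["vertical_fov"])/2); T=np.array(m["world_from_camera"])
    uv=np.asarray(uv,float).reshape(-1,2)
    r=np.stack([(uv[:,0]-m["cx"])/f,-(uv[:,1]-m["cy"])/f,-np.ones(len(uv))],-1)@T[:3,:3].T
    return T[:3,3]+r*((z-T[2,3])/r[:,2])[:,None]
def rectmask(m,mask,z,name=""):
    n,l,s,c=cv2.connectedComponentsWithStats(mask.astype(np.uint8)); k=1+np.argmax(s[1:,4]); 
    mk=(l==k).astype(np.uint8); cs,_=cv2.findContours(mk,cv2.RETR_EXTERNAL,cv2.CHAIN_APPROX_NONE)
    c=max(cs,key=len).reshape(-1,2)
    W=toplane(m,c,z)[:,:2]*1000
    r=cv2.minAreaRect(W.astype(np.float32)); print(name,"px",s[k,:4],"centre",np.round(r[0],1),"size",np.round(r[1],1),"ang",round(r[2],2)); return r,W
E
python3 - <<'E'
from h import *
m=env.camera_model("wrist"); z=np.load("/tmp/w1.npz"); p,d=z["p"],z["d"]; m["world_from_camera"]=z["T"]
W=cloud(m,d); Z=W[...,2]
v,u=np.mgrid[:384,:512]
Zb=cv2.medianBlur(np.nan_to_num(Z).astype(np.float32),5)
roi=(v<240)
for (n,lo,hi,u0,u1,zz) in [("recv",.122,.146,300,400,.132),("mixer",.112,.14,170,240,.126)]:
    msk=roi&(Zb>lo)&(Zb<hi)&(u>u0)&(u<u1)
    print(n,"z",np.nanmedian(Z[msk]))
    for zz2 in (zz,): rectmask(m,msk,zz2,n)
cv2.imwrite("pics/w1z.png",cv2.resize(p[90:240,160:400,::-1],None,fx=3.3,fy=3.3,interpolation=cv2.INTER_CUBIC))
E
```

```text
recv z 0.1334460221217995
recv px [319 106  71 120] centre [582.4 254.8] size [ 56.  116.1] ang 5.04
mixer z 0.12792588592732906
mixer px [182 108  48 117] centre [445.3 238.8] size [ 42.8 115.4] ang 5.48
```

View pics/w1z.png

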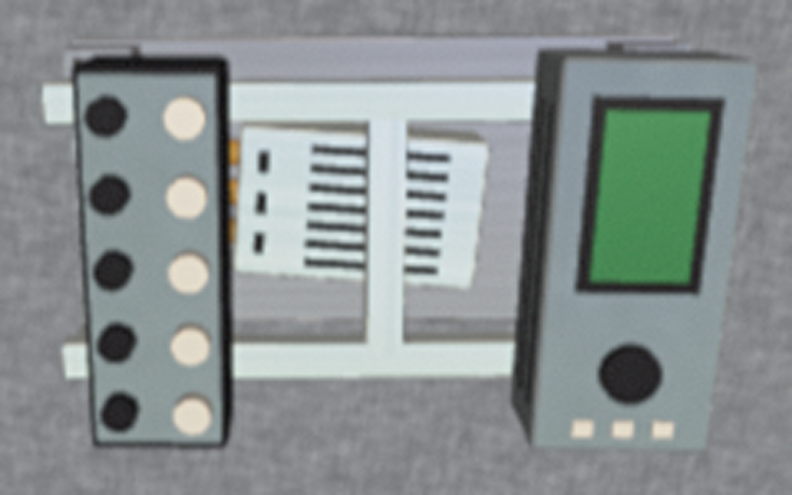

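```bash
python3 - <<'E'
from h import *
m=env.camera_model("wrist"); z=np.load("/tmp/w1.npz"); m["world_from_camera"]=z["T"]
def zz(pts): return np.array(pts)/3.3-0.5+0.15+[160,90]
def P(n,pts,h):
    w=toplane(m,zz(pts),h)[:,:2]*1000; print(n,w.round(1).tolist(),"mean",w.mean(0).round(1)); return w
w=P("recv",[(566,57),(755,62),(707,447),(532,447)],.132)
for a,b in ((0,1),(3,2),(0,3),(1,2)): dd=w[b]-w[a]; print(np.linalg.norm(dd).round(1),np.degrees(np.arctan2(dd[1],dd[0])).round(2))
w=P("mix",[(77,68),(226,70),(224,446),(94,446)],.126)
for a,b in ((0,1),(3,2),(0,3),(1,2)): dd=w[b]-w[a]; print(np.linalg.norm(dd).round(1),np.degrees(np.arctan2(dd[1],dd[0])).round(2))
w=P("bar",[(370,125),(407,125),(366,345),(402,345)],.094)
for a,b in ((2,0),(3,1)): dd=w[b]-w[a]; print(np.linalg.norm(dd).round(1),np.degrees(np.arctan2(dd[1],dd[0])).round(2))
w=P("rails top edge/bot",[(232,82),(535,82),(236,122),(533,121),(236,343),(515,343),(232,379),(515,377)],.094)
for a,b in ((0,1),(2,3),(4,5),(6,7)): dd=w[b]-w[a]; print(np.degrees(np.arctan2(dd[1],dd[0])).round(2))
for a,b in((0,2),(2,4),(4,6)): print(np.linalg.norm(w[a]-w[b]).round(1))
w=P("conv",[(243,127),(488,142),(472,287),(235,268)],.038)
for a,b in ((0,1),(3,2),(0,3),(1,2)): dd=w[b]-w[a]; print(np.linalg.norm(dd).round(1),np.degrees(np.arctan2(dd[1],dd[0])).round(2))
E
```

```text
recv [[553.1, 309.3], [604.2, 313.3], [615.5, 200.2], [562.9, 194.7]] mean [583.9 254.4]
51.4 4.49
52.9 5.97
115.1 -85.1
113.7 -84.31
mix [[420.3, 292.0], [461.4, 295.7], [470.0, 182.6], [430.1, 178.4]] mean [445.5 237.2]
41.2 5.21
40.1 5.97
114.0 -85.07
113.4 -85.66
bar [[505.0, 280.7], [516.4, 281.9], [512.4, 209.1], [524.2, 210.3]] mean [514.5 245.5]
72.0 95.87
72.0 96.2
rails top edge/bot [[461.5, 289.3], [553.7, 298.9], [463.7, 277.3], [555.0, 287.1], [469.8, 205.3], [561.1, 214.9], [469.5, 192.6], [563.0, 203.1]] mean [512.2 246.1]
5.97
6.16
5.97
6.4
12.2
72.2
12.7
conv [[463.5, 267.9], [551.9, 271.8], [554.2, 217.3], [465.0, 215.4]] mean [508.7 243.1]
88.4 2.48
89.2 1.22
52.5 -88.35
54.5 -87.54
```

Wrist view: mixer at pixels (182–229,108–224), receiver (319–390,106–225), frame bar at about x=277, and the converter visible beneath it, turned by about 2°. Frame yaw is about 6° with its centre at (514,246) mm. Going for the receiver first.

```bash
python3 -c "
from h import *
go([0.5837,0.2545,0.17],5.3);go([0.5837,0.2545,0.107],5.3)
"
```

```text
off cm [12.95  9.5   0.34] yaw 0.69 | heading now 5.99 tilt deg 0.021
off cm [19.25  9.5   0.34] yaw 0.69 | heading now 5.99 tilt deg 0.021
```

Emit:
servo_tool(increments=[{"offset":[2,3,0.1],"yaw":0.69},{"offset":[5,6.5,0.2],"yaw":0.69},{"offset":[9,9,0.34],"yaw":0.69},{"offset":[12.5,9.5,0.34],"yaw":0.69},{"offset":[15.5,9.5,0.34],"yaw":0.69},{"offset":[18,9.5,0.34],"yaw":0.69},{"offset":[19.25,9.5,0.34],"yaw":0.69},{"offset":[19.25,9.5,0.34],"yaw":0.69}])

```text
clock: 3.45
tcp_pos: [0.5822, 0.2546, 0.1048]
orientation: [0.522, 0.475, 0.523, -0.477]
wrist_force: [-0.4, -0.3, 0.1]
finger_gap: 0.0851
```

```bash
python3 -c "
from h import *
st();go([0.5837,0.2545,0.107],5.3)
m,p,d=cam('wrist','w2')
m,p,d=cam('side','s2')
cv2.imwrite('pics/s2z.png',cv2.resize(p[90:230,150:310,::-1],None,fx=4,fy=4))
"
```

```text
{'clock': 3.45, 'tcp_pos': [0.5822, 0.2546, 0.1048], 'orientation': [0.5221, 0.4749, 0.5235, -0.4773], 'wrist_force': [-0.4234, -0.3313, 0.0882], 'finger_gap': 0.0851}
off cm [-0.22  0.15  0.02] yaw 0.04 | heading now 5.34 tilt deg 0.223
```

View pics/w2.png

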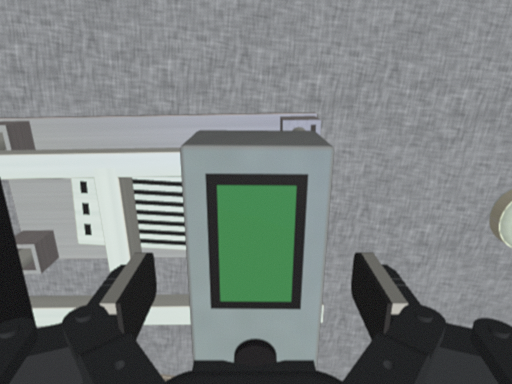

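View pics/s2z.png

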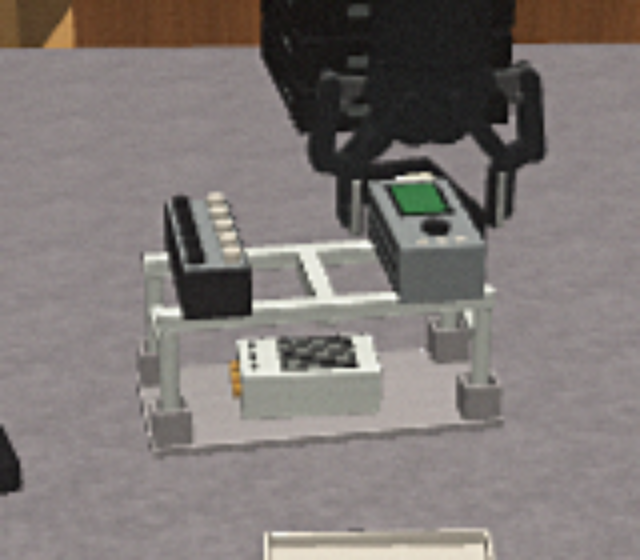

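Emit:
servo_tool(increments=[{"offset":[0,0,0],"yaw":0},{"offset":[0,0,0],"yaw":0},{"offset":[0,0,0],"yaw":0},{"offset":[0,0,0],"yaw":0},{"offset":[0,0,0],"yaw":0},{"offset":[0,0,0],"yaw":0},{"offset":[0,0,0],"yaw":0},{"offset":[0,0,0],"yaw":0}], claw=0.3, force=60)

```text
clock: 4.35
tcp_pos: [0.5843, 0.2555, 0.1088]
orientation: [0.523, 0.477, 0.522, -0.475]
wrist_force: [-2.1, 0.1, 5.9]
finger_gap: 0.0529
```

```bash
python3 -c "
from h import *
st();
m,p,d=cam('wrist','w3')
print('mat/tray corners')
z=np.load('/tmp/top0.npz');p,d=z['p'],z['d']
m=env.camera_model('top');W=cloud(m,d)
for n,c,h in (('mat',[(307,151),(407,149),(414,244),(311,247)],.004),('tray',[(230,179),(268,179),(268,231),(226,231)],.012)): print(n,toplane(m,c,h)[:,:2].round(3).tolist())
go([0.5837,0.2545,0.15]); 
"
```

```text
{'clock': 4.35, 'tcp_pos': [0.5843, 0.2555, 0.1088], 'orientation': [0.5234, 0.4769, 0.5223, -0.4752], 'wrist_force': [-2.1352, 0.1036, 5.8962], 'finger_gap': 0.0529}
mat/tray corners
mat [[0.672, -0.139], [0.678, -0.396], [0.435, -0.399], [0.427, -0.144]]
tray [[0.596, 0.057], [0.597, -0.038], [0.466, -0.038], [0.466, 0.066]]
off cm [-4.12 -0.06  0.09] yaw 0 | heading now 5.36 tilt deg 0.164
```

View pics/w3.png

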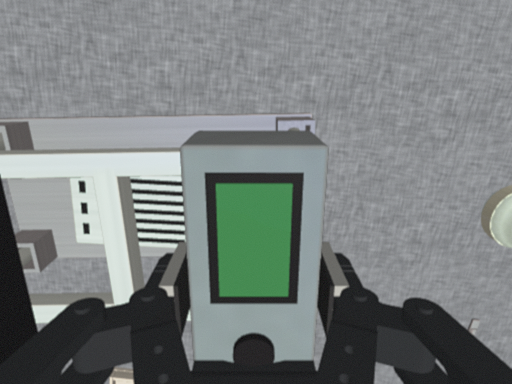

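```bash
cat >> h.py <<'E'
import json
def did(off,yaw):
    """register last row of a call"""
    c=json.load(open("cmd.json")); p=np.array(c["p"]);R=np.array(c["R"])
    p=p+R@(np.array(off)/100); R=R@Ro.from_euler("x",yaw,degrees=True).as_matrix()
    json.dump({"p":p.tolist(),"R":R.tolist()},open("cmd.json","w"))
def cgo(target,yawdeg=None):
    c=json.load(open("cmd.json")); p=np.array(c["p"]);R=np.array(c["R"])
    off=R.T@(np.array(target)-p)*100; h=np.degrees(np.arctan2(R[1,1],R[0,1])); dy=0
    if yawdeg is not None: dy=-((yawdeg-h+180)%360-180)
    print("to",np.round(target,4),"off cm",np.round(off,2),"yaw",round(dy,2)," cmd p",p.round(4),"h",round(h,2))
E
python3 - <<'E'
from h import *
R=Ro.from_quat([-0.694,-0.1358,0.6941,-0.1346]).as_matrix()
json.dump({"p":[0.2157,-0.5326,0.2305],"R":R.tolist()},open("cmd.json","w"))
for o,y in (([-6.8,-27,-25],-34),([0,-8.8,-38.3],-40),([0,.9,-7],0),([19.25,9.5,.34],.69)): did(o,y); cgo([0,0,0])
print(env.get_state()["joint_pos"])
st()
cgo([.62,-.333,.17],1.0)
E
```

```text
to [0 0 0] off cm [ 29.95 -39.2    3.72] yaw 0  cmd p [ 0.3461 -0.1886  0.299 ] h -33.95
to [0 0 0] off cm [ 29.95 -50.3   12.64] yaw 0  cmd p [0.487  0.1782 0.2995] h 6.05
to [0 0 0] off cm [ 29.95 -51.2   19.64] yaw 0  cmd p [0.4886 0.2488 0.2997] h 6.05
to [0 0 0] off cm [ 10.7  -60.46  20.03] yaw 0  cmd p [0.5833 0.2557 0.1071] h 5.36
[ 2.86382993e-01  4.88253809e-01  3.42045801e-03  1.08310920e+00
 -2.23460374e-05  1.76357981e+00]
{'clock': 4.4, 'tcp_pos': [0.5843, 0.2555, 0.1088], 'orientation': [0.5234, 0.4769, 0.5223, -0.4752], 'wrist_force': [-0.4465, 0.2567, 5.8943], 'finger_gap': 0.0526}
to [ 0.62  -0.333  0.17 ] off cm [-6.39 -1.85 58.95] yaw 4.36  cmd p [0.5833 0.2557 0.1071] h 5.36
```

Emit:
servo_tool(increments=[{"offset":[-1.5,0,0],"yaw":0},{"offset":[-3.5,0,0],"yaw":0},{"offset":[-5.2,0,1],"yaw":0},{"offset":[-6.4,-0.1,3],"yaw":0},{"offset":[-6.4,-0.2,6.5],"yaw":0},{"offset":[-6.4,-0.3,10.5],"yaw":1},{"offset":[-6.4,-0.5,14.5],"yaw":2},{"offset":[-6.4,-0.6,18.5],"yaw":3}])

```text
clock: 5.2
tcp_pos: [0.5945, 0.0691, 0.1708]
orientation: [0.51, 0.49, 0.51, -0.49]
wrist_force: [1.0, 0.4, -2.4]
finger_gap: 0.0525
```

Emit:
servo_tool(increments=[{"offset":[0,0,4],"yaw":0},{"offset":[0,0,8],"yaw":0},{"offset":[0,0,12],"yaw":0},{"offset":[0,0,16],"yaw":0},{"offset":[0,0,20],"yaw":0},{"offset":[0,0,24],"yaw":0},{"offset":[0,0,28],"yaw":0},{"offset":[0,0,31],"yaw":0}])

```text
clock: 6.0
tcp_pos: [0.6072, -0.2419, 0.1706]
orientation: [0.51, 0.49, 0.51, -0.49]
wrist_force: [-0.1, 0.1, -2.8]
finger_gap: 0.053
```

```bash
python3 -c "
from h import *
did([-6.4,-.6,18.5],3);did([0,0,31],0);st();go([0,0,0])
cgo([.62,-.333,.17],1.0);cgo([.62,-.333,.0175],1.0)"
```

```text
{'clock': 6.0, 'tcp_pos': [0.6072, -0.2419, 0.1706], 'orientation': [0.5099, 0.4898, 0.5097, -0.4901], 'wrist_force': [-0.0567, 0.0858, -2.7848], 'finger_gap': 0.053}
off cm [ 17.06 -59.71 -26.59] yaw 0 | heading now 2.28 tilt deg 0.031
to [ 0.62  -0.333  0.17 ] off cm [0.01 0.87 9.46] yaw 1.36  cmd p [ 0.6074 -0.2389  0.1703] h 2.36
to [ 0.62   -0.333   0.0175] off cm [15.26  0.88  9.48] yaw 1.36  cmd p [ 0.6074 -0.2389  0.1703] h 2.36
```

Emit:
servo_tool(increments=[{"offset":[0,0.3,3.5],"yaw":0.5},{"offset":[1,0.6,7],"yaw":1},{"offset":[4,0.88,9.2],"yaw":1.36},{"offset":[7.5,0.88,9.48],"yaw":1.36},{"offset":[11,0.88,9.48],"yaw":1.36},{"offset":[13.5,0.88,9.48],"yaw":1.36},{"offset":[14.8,0.88,9.48],"yaw":1.36},{"offset":[15.2,0.88,9.48],"yaw":1.36}])

```text
clock: 6.8
tcp_pos: [0.6191, -0.3331, 0.0187]
orientation: [0.503, 0.495, 0.505, -0.496]
wrist_force: [-7.2, 3.5, 16.5]
finger_gap: 0.053
```

```bash
python3 -c "
from h import *
did([15.2,.88,9.48],1.36);st()
m,p,d=cam('side','s4')
m,p,d=cam('wrist','w4')"
```

```text
{'clock': 6.8, 'tcp_pos': [0.6191, -0.3331, 0.0187], 'orientation': [0.5034, 0.4953, 0.5052, -0.496], 'wrist_force': [-7.2379, 3.4764, 16.5137], 'finger_gap': 0.053}
```

View pics/s4.png

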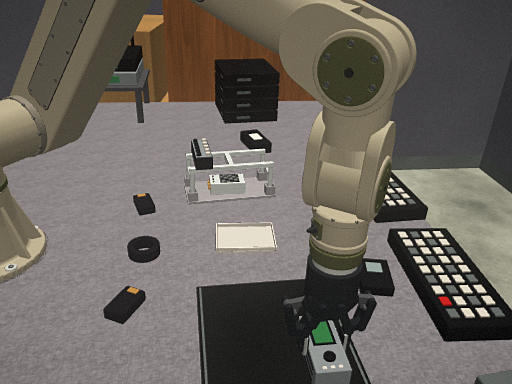

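View pics/w4.png

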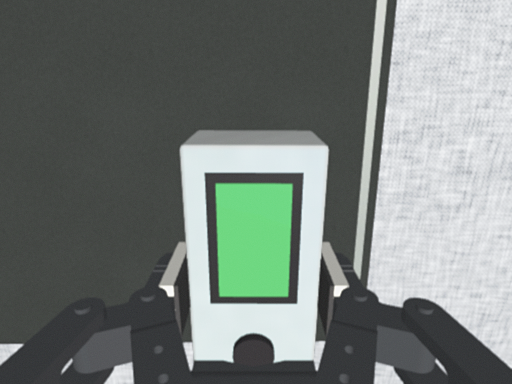

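```bash
python3 -c "
from h import *
m=env.camera_model('wrist')
print(toplane(m,[(60,345),(140,345),(388,0),(360,290),(376,0)],.004).round(4).tolist())
print(toplane(m,[(182,147),(328,147),(193,360),(316,360)],.042).round(4).tolist())"
```

```text
[[0.5102, -0.4036, 0.004], [0.5566, -0.4028, 0.004], [0.6754, -0.2225, 0.004], [0.6799, -0.3635, 0.004], [0.6704, -0.2226, 0.004]]
[[0.5944, -0.2786, 0.042], [0.6471, -0.2777, 0.042], [0.5947, -0.3754, 0.042], [0.65, -0.3744, 0.042]]
```

Emit:
servo_tool(increments=[{"offset":[-0.1,0,0],"yaw":0},{"offset":[-0.1,0,0],"yaw":0},{"offset":[-0.1,0,0],"yaw":0},{"offset":[-0.1,0,0],"yaw":0},{"offset":[-1.5,0,0],"yaw":0},{"offset":[-4.5,0,0],"yaw":0},{"offset":[-9,0,0],"yaw":0},{"offset":[-13.5,0,-2],"yaw":0}], claw=1)

```text
clock: 7.7
tcp_pos: [0.6195, -0.3155, 0.1556]
orientation: [0.504, 0.496, 0.503, -0.497]
wrist_force: [1.2, -0.2, 0.0]
finger_gap: 0.0855
```

```bash
cat > notes.txt <<'E'
REC rack cmd p 0.5833 0.2557 0.1071 h 5.36 (grip then held; meas .5843 .2555 .1088)
E
python3 -c "
from h import *
print(json.load(open('cmd.json')))
cgo([0,0,0]); did([-13.5,0,-2],0);st()
m,p,d=cam('wrist','w5')
cgo([.4452,.238,.17],5.5);cgo([.4452,.238,.105],5.5)"
```

```text
{'p': [0.6200327558630921, -0.3329757198086523, 0.01813949330946707], 'R': [[-0.0004633040798111069, 0.9998487531082783, 0.017385518604603318], [0.0016387298009986342, 0.01738625624217805, -0.9998475047018526], [-0.9999985499559333, -0.00043474326067417427, -0.0016465370716595023]]}
to [0 0 0] off cm [  1.9  -61.41 -34.37] yaw 0  cmd p [ 0.62   -0.333   0.0181] h 1.0
{'clock': 7.7, 'tcp_pos': [0.6195, -0.3155, 0.1556], 'orientation': [0.5039, 0.4961, 0.5034, -0.4965], 'wrist_force': [1.1893, -0.2092, 0.0171], 'finger_gap': 0.0855}
to [0.4452 0.238  0.17  ] off cm [ -1.58 -16.49 -55.42] yaw -4.5  cmd p [ 0.6197 -0.3132  0.1532] h 1.0
to [0.4452 0.238  0.105 ] off cm [  4.92 -16.49 -55.41] yaw -4.5  cmd p [ 0.6197 -0.3132  0.1532] h 1.0
```

View pics/w5.png

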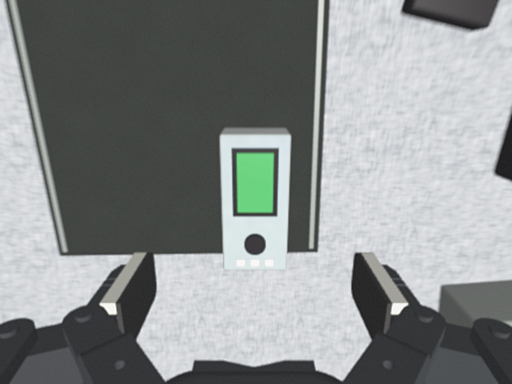

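```bash
python3 -c "
from h import *
m=env.camera_model('wrist')
print(toplane(m,[(224,269),(286,269)],.042).round(4).tolist(),toplane(m,[(220,252),(62,254),(318,250),(10,0),(326,0)],.004).round(4).tolist())"
```

```text
[[0.6, -0.3977, 0.042], [0.6557, -0.3971, 0.042]] [[0.5932, -0.4016, 0.004], [0.4347, -0.4059, 0.004], [0.6919, -0.3981, 0.004], [0.4294, -0.1791, 0.004], [0.6808, -0.1741, 0.004]]
```

Emit:
servo_tool(increments=[{"offset":[-0.5,-0.8,-2.5],"yaw":-0.5},{"offset":[-1.6,-2.1,-7],"yaw":-1},{"offset":[-1.8,-3.6,-12],"yaw":-1.5},{"offset":[-2,-5,-16.8],"yaw":-2},{"offset":[-2,-6.4,-21.6],"yaw":-2.5},{"offset":[-2,-7.8,-26.4],"yaw":-3},{"offset":[-2,-9.3,-31.2],"yaw":-3.5},{"offset":[-2,-10.7,-36],"yaw":-4.5}])

```text
clock: 8.55
tcp_pos: [0.5068, 0.0436, 0.175]
orientation: [0.524, 0.476, 0.523, -0.475]
wrist_force: [1.5, 0.4, -0.2]
finger_gap: 0.0855
```

Emit:
servo_tool(increments=[{"offset":[0,-1.1,-4.6],"yaw":0},{"offset":[0,-2.2,-9.2],"yaw":0},{"offset":[0,-3.3,-13.8],"yaw":0},{"offset":[0,-4.1,-17.4],"yaw":0},{"offset":[0,-4.25,-19.2],"yaw":0},{"offset":[0,-4.25,-19.75],"yaw":0},{"offset":[0,-4.25,-19.75],"yaw":0},{"offset":[0,-4.25,-19.75],"yaw":0}])

```text
clock: 9.35
tcp_pos: [0.4466, 0.2337, 0.1741]
orientation: [0.523, 0.476, 0.523, -0.476]
wrist_force: [-0.7, -0.8, 0.6]
finger_gap: 0.0853
```

```bash
python3 -c "
from h import *
did([-2,-10.7,-36],-4.5);did([0,-4.25,-19.75],0);st()
m,p,d=cam('wrist','w6')
cgo([.4452,.238,.17],5.5);cgo([.4452,.238,.105],5.5)"
```

```text
{'clock': 9.35, 'tcp_pos': [0.4466, 0.2337, 0.1741], 'orientation': [0.5234, 0.4757, 0.523, -0.4756], 'wrist_force': [-0.6841, -0.7641, 0.5988], 'finger_gap': 0.0853}
to [0.4452 0.238  0.17  ] off cm [ 0.42 -0.   -0.06] yaw -0.0  cmd p [0.4453 0.2374 0.1742] h 5.5
to [0.4452 0.238  0.105 ] off cm [ 6.92 -0.   -0.05] yaw -0.0  cmd p [0.4453 0.2374 0.1742] h 5.5
```

View pics/w6.png

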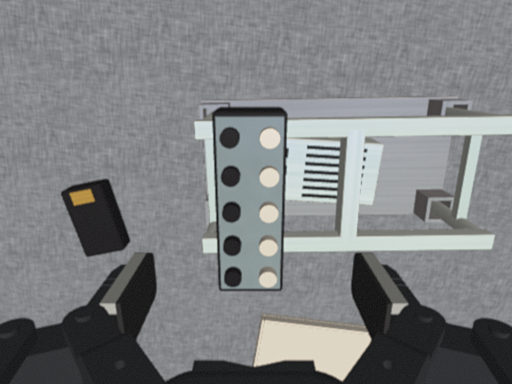

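```bash
python3 -c "
from h import *
m=env.camera_model('wrist')
w=toplane(m,[(215,115),(287,115),(282,289),(220,289)],.126)[:,:2]*1000;print(w.round(1),w.mean(0))
w2=toplane(m,[(341,136),(361,135),(337,233),(355,233)],.094)[:,:2]*1000;print('bar',w2.round(1),w2.mean(0))
st()"
```

```text
[[420.6 290.9]
 [460.3 294.7]
 [471.1 183. ]
 [430.6 179.1]] [445.64508321 236.90299033]
bar [[500.9 281.6]
 [513.9 283.5]
 [510.2 211.9]
 [523.2 213.2]] [512.02094756 247.55467324]
{'clock': 9.4, 'tcp_pos': [0.4466, 0.2335, 0.1739], 'orientation': [0.5232, 0.4758, 0.5229, -0.4758], 'wrist_force': [-0.874, -0.4831, 0.0685], 'finger_gap': 0.0853}
```

```bash
cat >> h.py <<'E'
def sync():
    p,R=pose(); json.dump({"p":p.tolist(),"R":R.tolist()},open("cmd.json","w"))
E
python3 -c "
from h import *
sync();cgo([.4455,.237,.105],5.5)"
```

```text
to [0.4455 0.237  0.105 ] off cm [ 6.89 -0.08 -0.36] yaw -0.08  cmd p [0.4466 0.2335 0.1739] h 5.42
```

Emit:
servo_tool(increments=[{"offset":[1.5,-0.05,-0.2],"yaw":0},{"offset":[3.5,-0.1,-0.36],"yaw":0},{"offset":[5.5,-0.1,-0.36],"yaw":0},{"offset":[6.9,-0.1,-0.36],"yaw":0},{"offset":[7.2,-0.1,-0.36],"yaw":0},{"offset":[7.2,-0.1,-0.36],"yaw":0},{"offset":[7.2,-0.1,-0.36],"yaw":0},{"offset":[7.2,-0.1,-0.36],"yaw":0}])

```text
clock: 10.2
tcp_pos: [0.4457, 0.2379, 0.1027]
orientation: [0.524, 0.476, 0.523, -0.475]
wrist_force: [-1.2, -0.0, 0.7]
finger_gap: 0.0854
```

```bash
python3 -c "
from h import *
did([7.2,-.1,-.36],0);st();go([.4455,.237,.102],5.5);cgo([0,0,0])
m,p,d=cam('wrist','w7')"
```

```text
{'clock': 10.2, 'tcp_pos': [0.4457, 0.2379, 0.1027], 'orientation': [0.5236, 0.4761, 0.523, -0.4751], 'wrist_force': [-1.1687, -0.0118, 0.6945], 'finger_gap': 0.0854}
off cm [ 0.07 -0.03  0.09] yaw -0.03 | heading now 5.47 tilt deg 0.099
to [0 0 0] off cm [ 10.19 -46.57  19.38] yaw 0  cmd p [0.4453 0.2369 0.1019] h 5.42
```

View pics/w7.png

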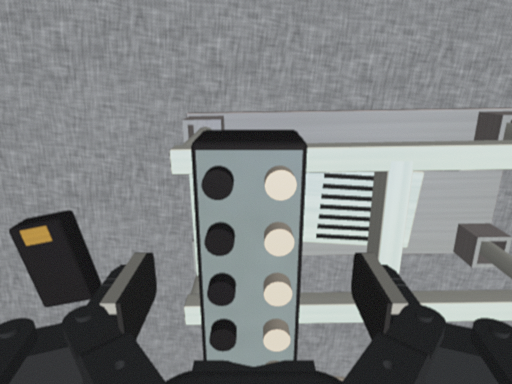

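Emit:
servo_tool(increments=[{"offset":[0,-0.18,0],"yaw":0},{"offset":[0,-0.18,0],"yaw":0},{"offset":[0,-0.18,0],"yaw":0},{"offset":[0,-0.18,0],"yaw":0},{"offset":[0,-0.18,0],"yaw":0},{"offset":[0,-0.18,0],"yaw":0},{"offset":[0,-0.18,0],"yaw":0},{"offset":[0,-0.18,0],"yaw":0}])

```text
clock: 11.05
tcp_pos: [0.4431, 0.2377, 0.1017]
orientation: [0.523, 0.475, 0.523, -0.475]
wrist_force: [0.1, -0.2, 0.9]
finger_gap: 0.0853
```

```bash
python3 -c "
from h import *
did([0,-.18,0],0);st();go([0,0,0])
m,p,d=cam('wrist','w8');np.savez('/tmp/w8.npz',p=p)"
```

```text
{'clock': 11.05, 'tcp_pos': [0.4431, 0.2377, 0.1017], 'orientation': [0.5234, 0.4754, 0.5234, -0.4755], 'wrist_force': [0.0705, -0.1859, 0.8897], 'finger_gap': 0.0853}
off cm [ 10.18 -46.38  19.42] yaw 0 | heading now 5.5 tilt deg 0.007
```

Emit:
servo_tool(increments=[{"offset":[0,0,0],"yaw":0},{"offset":[0,0,0],"yaw":0},{"offset":[0,0,0],"yaw":0},{"offset":[0,0,0],"yaw":0},{"offset":[0,0,0],"yaw":0},{"offset":[0,0,0],"yaw":0},{"offset":[0,0,0],"yaw":0},{"offset":[0,0,0],"yaw":0}], claw=0.2, force=50)

```text
clock: 11.9
tcp_pos: [0.4434, 0.2378, 0.1021]
orientation: [0.524, 0.476, 0.523, -0.475]
wrist_force: [-0.5, 0.2, 4.9]
finger_gap: 0.0411
```

```bash
python3 -c "
from h import *
st();go([0,0,0])
m,p,d=cam('wrist','w9');q=np.load('/tmp/w8.npz')['p']
cv2.imwrite('pics/w89.png',np.vstack([q[100:360,150:400,::-1],p[100:360,150:400,::-1]]))
sync();cgo([.50,-.326,.165],1);cgo([.50,-.326,.0125],1)"
```

```text
{'clock': 11.9, 'tcp_pos': [0.4434, 0.2378, 0.1021], 'orientation': [0.5236, 0.4756, 0.5232, -0.4753], 'wrist_force': [-0.5422, 0.1947, 4.9157], 'finger_gap': 0.0411}
off cm [ 10.17 -46.42  19.43] yaw 0 | heading now 5.5 tilt deg 0.041
to [ 0.5   -0.326  0.165] off cm [-6.3   0.24 56.67] yaw 4.5  cmd p [0.4434 0.2378 0.1021] h 5.5
to [ 0.5    -0.326   0.0125] off cm [ 8.95  0.23 56.67] yaw 4.5  cmd p [0.4434 0.2378 0.1021] h 5.5
```

View pics/w89.png

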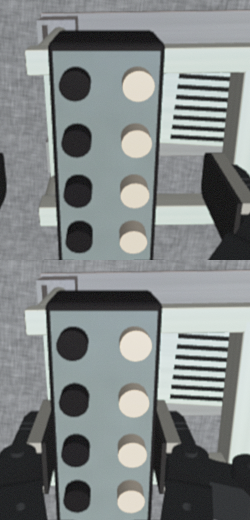

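```bash
cat >> notes.txt <<'E'
MIX rack: meas grip (.4434,.2378,.1021) h5.5 ; true original ~ +1.3mm along +tool y => target (.4447,.2379)
E
python3 - <<'E'
from h import *
def sh(a,b,box):
    x0,y0,x1,y1=box; t=cv2.imread(a,0)[y0:y1,x0:x1]; I=cv2.imread(b,0)
    A=np.float32(t)
    B=np.float32(I[y0:y1,x0:x1])
    w=np.eye(2,3,dtype=np.float32)
    cc,w=cv2.findTransformECC(t,I[y0-15:y1+15,x0-15:x1+15],np.float32([[1,0,15],[0,1,15]]),cv2.MOTION_TRANSLATION,(3,300,1e-6),None,5)
    return np.round([w[0,2]-15,w[1,2]-15,cc],2)
for b in [("recv top",(200,165,315,230)),("recv low",(200,250,310,315)),("bar",(90,160,145,235)),("rail",(40,140,175,190)),("plate",(275,105,330,135))]:
    print(b[0],sh("pics/w2.png","pics/w3.png",b[1]))
for b in [("mix top",(195,160,305,205)),("mix low",(195,260,305,305)),("bar",(375,160,415,225)),("rail",(310,135,420,190)),("plate",(180,110,230,145))]:
    print(b[0],sh("pics/w8.png","pics/w9.png",b[1]))
E
```

```text
recv top [-2.42 -1.55  0.95]
recv low [-2.05 -5.18  0.95]
bar [-1.56 -0.73  0.99]
rail [-1.44 -0.45  0.99]
plate [-4.94  0.38  0.98]
mix top [-2.39 -0.34  0.99]
mix low [-2.83 -0.48  0.86]
bar [-0.92 -0.12  1.  ]
rail [-2.15 -0.24  0.99]
plate [-0.95 -0.19  0.99]
```

Emit:
servo_tool(increments=[{"offset":[-1.5,0,0],"yaw":0},{"offset":[-3.5,0,0],"yaw":0},{"offset":[-5.2,0,1],"yaw":0},{"offset":[-6.3,0,3],"yaw":0},{"offset":[-6.3,0,6.5],"yaw":1},{"offset":[-6.3,0.1,10.5],"yaw":2},{"offset":[-6.3,0.1,14.5],"yaw":3},{"offset":[-6.3,0.1,18.5],"yaw":4.5}])

```text
clock: 12.75
tcp_pos: [0.4609, 0.0524, 0.1638]
orientation: [0.504, 0.495, 0.505, -0.496]
wrist_force: [0.8, 0.2, -2.6]
finger_gap: 0.0409
```

Emit:
servo_tool(increments=[{"offset":[0,0,4],"yaw":0},{"offset":[0,0,8],"yaw":0},{"offset":[0,0,12],"yaw":0},{"offset":[0,0,16],"yaw":0},{"offset":[0,0,20],"yaw":0},{"offset":[0,0,24],"yaw":0},{"offset":[0,0,28],"yaw":0},{"offset":[0,0,31],"yaw":0}])

```text
clock: 13.55
tcp_pos: [0.4664, -0.2582, 0.1636]
orientation: [0.503, 0.496, 0.505, -0.496]
wrist_force: [0.7, 1.3, -2.8]
finger_gap: 0.0411
```

```bash
sed -i 's/target (.4447,.2379)/REVISED target (.4439,.2378,.1021)/' notes.txt; python3 -c "
from h import *
did([-6.3,.1,18.5],4.5);did([0,0,31],0);st()
cgo([.50,-.326,.165],1.0);cgo([.50,-.326,.0125],1.0)"
```

```text
{'clock': 13.55, 'tcp_pos': [0.4664, -0.2582, 0.1636], 'orientation': [0.5034, 0.4958, 0.5046, -0.4961], 'wrist_force': [0.6852, 1.2589, -2.7761], 'finger_gap': 0.0411}
to [ 0.5   -0.326  0.165] off cm [0.   3.13 7.04] yaw -0.0  cmd p [ 0.4675 -0.2562  0.165 ] h 1.0
to [ 0.5    -0.326   0.0125] off cm [15.25  3.12  7.04] yaw -0.0  cmd p [ 0.4675 -0.2562  0.165 ] h 1.0
```

Emit:
servo_tool(increments=[{"offset":[0,1.2,3],"yaw":0},{"offset":[1,2.4,5.8],"yaw":0},{"offset":[4,3.1,7],"yaw":0},{"offset":[7.5,3.1,7.04],"yaw":0},{"offset":[11,3.1,7.04],"yaw":0},{"offset":[13.5,3.1,7.04],"yaw":0},{"offset":[14.8,3.1,7.04],"yaw":0},{"offset":[15.2,3.1,7.04],"yaw":0}])

```text
clock: 14.35
tcp_pos: [0.4976, -0.3246, 0.012]
orientation: [0.503, 0.495, 0.506, -0.496]
wrist_force: [-8.6, 6.2, 24.9]
finger_gap: 0.0413
```

```bash
python3 -c "
from h import *
did([15.2,3.1,7.04],0);st();cgo([0,0,0])"
```

```text
{'clock': 14.35, 'tcp_pos': [0.4976, -0.3246, 0.012], 'orientation': [0.5026, 0.4954, 0.506, -0.4959], 'wrist_force': [-8.553, 6.2319, 24.8538], 'finger_gap': 0.0413}
to [0 0 0] off cm [  1.27 -49.4  -33.47] yaw 0  cmd p [ 0.4998 -0.326   0.013 ] h 1.0
```

Emit:
servo_tool(increments=[{"offset":[-0.1,0,0],"yaw":0},{"offset":[-0.1,0,0],"yaw":0},{"offset":[-0.1,0,0],"yaw":0},{"offset":[-0.1,0,0],"yaw":0},{"offset":[-0.1,0,0],"yaw":0},{"offset":[-0.1,0,0],"yaw":0},{"offset":[-0.1,0,0],"yaw":0},{"offset":[-0.1,0,0],"yaw":0}])

```text
clock: 15.15
tcp_pos: [0.4994, -0.3261, 0.0138]
orientation: [0.504, 0.496, 0.504, -0.496]
wrist_force: [-0.6, -0.4, -2.8]
finger_gap: 0.0411
```

Emit:
servo_tool(increments=[{"offset":[0,0,0],"yaw":0},{"offset":[0,0,0],"yaw":0},{"offset":[0,0,0],"yaw":0},{"offset":[0,0,0],"yaw":0},{"offset":[-1.5,0,0],"yaw":0},{"offset":[-4.5,0,0],"yaw":0},{"offset":[-9,0,0],"yaw":0},{"offset":[-13.5,0,-2],"yaw":0}], claw=0.95)

```text
clock: 15.95
tcp_pos: [0.4989, -0.3076, 0.1498]
orientation: [0.504, 0.496, 0.504, -0.496]
wrist_force: [0.8, -0.8, 0.4]
finger_gap: 0.081
```

```bash
python3 -c "
from h import *
did([-.1,0,0],0);did([-13.5,0,-2],0);st()
m,p,d=cam('wrist','w10')
cgo([.5145,.246,.165],6);cgo([.5145,.246,.069],6)"
```

```text
{'clock': 15.95, 'tcp_pos': [0.4989, -0.3076, 0.1498], 'orientation': [0.5038, 0.496, 0.5036, -0.4964], 'wrist_force': [0.7987, -0.7811, 0.3824], 'finger_gap': 0.081}
to [0.5145 0.246  0.165 ] off cm [ -1.59   2.48 -55.17] yaw -5.0  cmd p [ 0.4993 -0.306   0.149 ] h 1.0
to [0.5145 0.246  0.069 ] off cm [  8.01   2.47 -55.17] yaw -5.0  cmd p [ 0.4993 -0.306   0.149 ] h 1.0
```

View pics/w10.png

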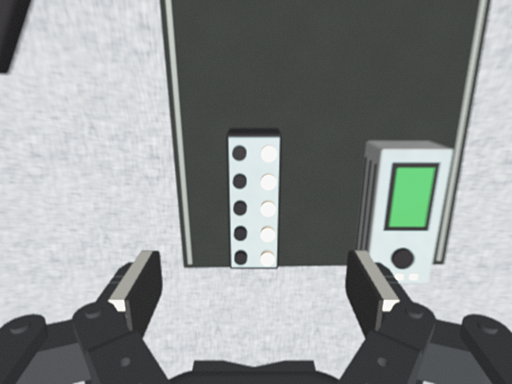

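Emit:
servo_tool(increments=[{"offset":[-1,0.1,-2],"yaw":-0.5},{"offset":[-1.6,0.3,-6],"yaw":-1},{"offset":[-1.6,0.5,-10.6],"yaw":-2},{"offset":[-1.6,0.7,-15.2],"yaw":-3},{"offset":[-1.6,0.9,-19.8],"yaw":-4},{"offset":[-1.6,1.1,-24.4],"yaw":-5},{"offset":[-1.6,1.3,-29],"yaw":-5},{"offset":[-1.6,1.5,-33.6],"yaw":-5}])

```text
clock: 16.8
tcp_pos: [0.5067, 0.0326, 0.1638]
orientation: [0.525, 0.473, 0.526, -0.473]
wrist_force: [0.2, -0.2, -0.4]
finger_gap: 0.0813
```

Emit:
servo_tool(increments=[{"offset":[0,-0.2,-4.6],"yaw":0},{"offset":[0,-0.4,-9.2],"yaw":0},{"offset":[0,-0.6,-13.8],"yaw":0},{"offset":[0,-0.7,-18],"yaw":0},{"offset":[0,-0.8,-20.5],"yaw":0},{"offset":[0,-0.9,-21.6],"yaw":0},{"offset":[0,-0.9,-21.6],"yaw":0},{"offset":[0,-0.9,-21.6],"yaw":0}])

```text
clock: 17.6
tcp_pos: [0.4762, 0.2433, 0.1642]
orientation: [0.525, 0.473, 0.526, -0.474]
wrist_force: [0.6, -0.1, 0.5]
finger_gap: 0.0813
```

```bash
echo "MIX mat meas (.4994,-.3261,.0128) h1.0 ; REC mat meas (.6195,-.333,.0187) h1.0" >>notes.txt; python3 -c "
from h import *
did([-1.6,1.5,-33.6],-5);did([0,-.9,-21.6],0);s=st();cgo([0,0,0]);print(s['joint_pos'])
m,p,d=cam('wrist','w11')"
```

```text
{'clock': 17.6, 'tcp_pos': [0.4762, 0.2433, 0.1642], 'orientation': [0.5254, 0.4726, 0.5255, -0.4737], 'wrist_force': [0.6394, -0.1418, 0.4743], 'finger_gap': 0.0813}
to [0 0 0] off cm [ 16.47 -50.    19.29] yaw 0  cmd p [0.477  0.2441 0.1651] h 6.0
[ 3.22558992e-01  2.66523137e-01 -1.84574201e-01  1.12101333e+00
 -5.82259049e-04  1.78863540e+00]
```

View pics/w11.png

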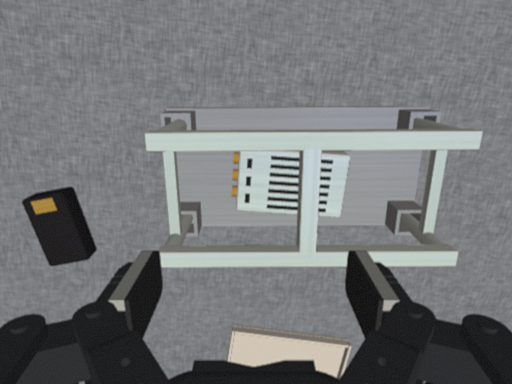

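```bash
python3 -c "
from h import *
m=env.camera_model('wrist');sync()
w=toplane(m,[(146,134),(479,132),(457,265),(162,266)],.094)[:,:2]*1000;print(w.round(1),w.mean(0))
for a,b in ((0,1),(3,2),(3,0),(2,1)): d=w[b]-w[a];print(np.linalg.norm(d).round(1),np.degrees(np.arctan2(d[1],d[0])).round(2))
b=toplane(m,[(301,150),(320,150),(299,251),(317,251)],.094)[:,:2]*1000;print(b.round(1),b.mean(0))
p=cv2.imread('pics/w11.png');cv2.imwrite('pics/w11z.png',cv2.resize(p[100:280,130:490],None,fx=2.2,fy=2.2,interpolation=cv2.INTER_CUBIC))
"
```

```text
[[405.2 281.3]
 [613.3 304.3]
 [626.9 210.4]
 [417.2 187.6]] [515.64443024 245.89508427]
209.4 6.3
211.0 6.21
94.5 97.28
94.9 98.22
[[503.8 281.3]
 [515.9 282.6]
 [513.  209.7]
 [525.6 211. ]] [514.57753717 246.16424731]
```

View pics/w11z.png

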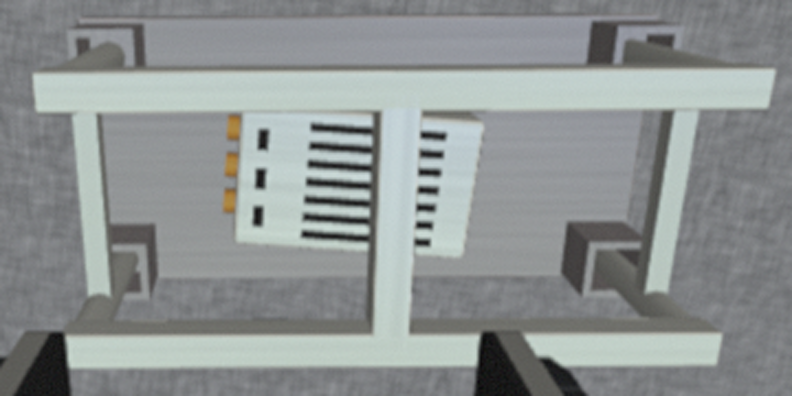

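```bash
python3 -c "
from h import *
cgo([.515,.246,.066],6.2)"
```

```text
to [0.515 0.246 0.066] off cm [9.83 3.87 0.09] yaw -0.26  cmd p [0.4765 0.2429 0.1644] h 5.94
```

Emit:
servo_tool(increments=[{"offset":[0,2,0],"yaw":-0.26},{"offset":[0.5,3.5,0.1],"yaw":-0.26},{"offset":[3,3.87,0.1],"yaw":-0.26},{"offset":[6,3.87,0.1],"yaw":-0.26},{"offset":[8.5,3.87,0.1],"yaw":-0.26},{"offset":[9.6,3.87,0.1],"yaw":-0.26},{"offset":[9.8,3.87,0.1],"yaw":-0.26},{"offset":[9.8,3.87,0.1],"yaw":-0.26}], claw=0.6)

```text
clock: 18.45
tcp_pos: [0.5158, 0.2466, 0.0671]
orientation: [0.526, 0.472, 0.526, -0.472]
wrist_force: [-0.9, 0.8, 0.4]
finger_gap: 0.0514
```

```bash
python3 -c "
from h import *
did([9.8,3.87,.1],-.26);s=st();cgo([0,0,0])
m,p,d=cam('wrist','w12')"
```

```text
{'clock': 18.45, 'tcp_pos': [0.5158, 0.2466, 0.0671], 'orientation': [0.5264, 0.4722, 0.5263, -0.4721], 'wrist_force': [-0.909, 0.7972, 0.3684], 'finger_gap': 0.0514}
to [0 0 0] off cm [  6.69 -53.85  18.87] yaw 0  cmd p [0.515  0.2459 0.0663] h 6.2
```

View pics/w12.png

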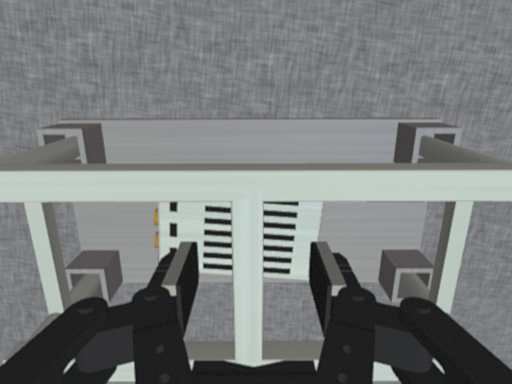

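Emit:
servo_tool(increments=[{"offset":[0,-0.2,0],"yaw":0},{"offset":[0,-0.2,0],"yaw":0},{"offset":[0,-0.2,0],"yaw":0},{"offset":[0,-0.2,0],"yaw":0},{"offset":[0,-0.2,0],"yaw":0},{"offset":[0,-0.2,0],"yaw":0},{"offset":[0,-0.2,0],"yaw":0},{"offset":[0,-0.2,0],"yaw":0}], claw=0.4)

```text
clock: 19.3
tcp_pos: [0.5133, 0.2468, 0.0667]
orientation: [0.527, 0.472, 0.527, -0.472]
wrist_force: [-0.2, -0.9, -0.5]
finger_gap: 0.0345
```

```bash
python3 -c "
from h import *
did([0,-.2,0],0);s=st();cgo([0,0,0])
m,p,d=cam('wrist','w13')"
```

```text
{'clock': 19.3, 'tcp_pos': [0.5133, 0.2468, 0.0667], 'orientation': [0.5266, 0.4719, 0.5265, -0.472], 'wrist_force': [-0.2047, -0.9377, -0.4505], 'finger_gap': 0.0345}
to [0 0 0] off cm [  6.69 -53.65  18.87] yaw 0  cmd p [0.513  0.2457 0.0663] h 6.2
```

Emit:
servo_tool(increments=[{"offset":[0,0,0],"yaw":0},{"offset":[0,0,0],"yaw":0},{"offset":[0,0,0],"yaw":0},{"offset":[0,0,0],"yaw":0},{"offset":[0,0,0],"yaw":0},{"offset":[0,0,0],"yaw":0},{"offset":[0,0,0],"yaw":0},{"offset":[0,0,0],"yaw":0}], claw=0, force=80)

```text
clock: 20.15
tcp_pos: [0.5134, 0.2468, 0.0669]
orientation: [0.527, 0.472, 0.526, -0.472]
wrist_force: [-1.2, -0.5, 3.4]
finger_gap: 0.0108
```

```bash
python3 -c "
from h import *
s=st();go([0,0,0]);cgo([0,0,0])
m,p,d=cam('wrist','w14')"
```

```text
{'clock': 20.15, 'tcp_pos': [0.5134, 0.2468, 0.0669], 'orientation': [0.5266, 0.472, 0.5265, -0.4719], 'wrist_force': [-1.1715, -0.4807, 3.3982], 'finger_gap': 0.0108}
off cm [  6.68 -53.72  18.94] yaw 0 | heading now 6.26 tilt deg 0.013
to [0 0 0] off cm [  6.69 -53.65  18.87] yaw 0  cmd p [0.513  0.2457 0.0663] h 6.2
```

View pics/w13.png

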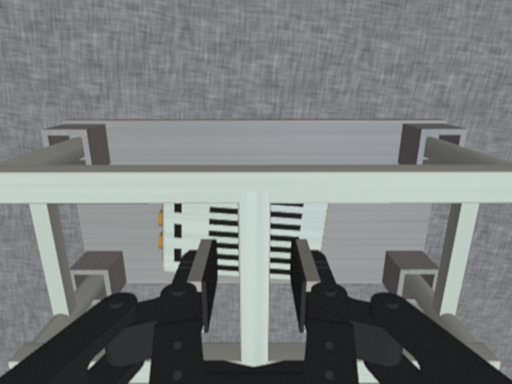

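View pics/w14.png

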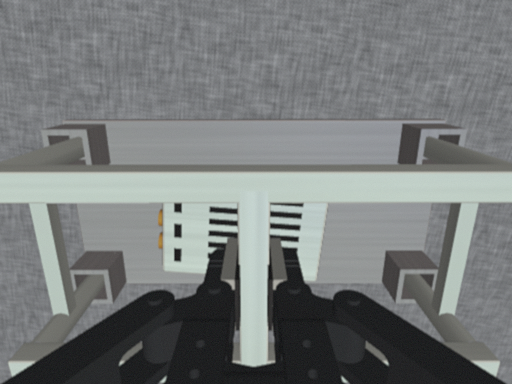

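```bash
echo "FRM rack meas (.5134,.2468,.0669) h6.26 gap .0108" >>notes.txt; python3 -c "
from h import *
sync();cgo([.553,-.199,.13],1.0);cgo([.553,-.199,.062],1.0)"
```

```text
to [ 0.553 -0.199  0.13 ] off cm [-6.31 -0.92 44.75] yaw 5.26  cmd p [0.5133 0.2468 0.0669] h 6.26
to [ 0.553 -0.199  0.062] off cm [ 0.49 -0.92 44.75] yaw 5.26  cmd p [0.5133 0.2468 0.0669] h 6.26
```

Emit:
servo_tool(increments=[{"offset":[-0.7,0,0],"yaw":0},{"offset":[-1.6,0,0],"yaw":0},{"offset":[-2.6,0,0],"yaw":0},{"offset":[-3.6,0,0],"yaw":0},{"offset":[-4.6,0,0],"yaw":0},{"offset":[-5.6,0,0],"yaw":0},{"offset":[-6.3,0,0],"yaw":0},{"offset":[-6.3,0,0],"yaw":0}])

```text
clock: 21.0
tcp_pos: [0.5141, 0.2471, 0.1313]
orientation: [0.527, 0.473, 0.526, -0.471]
wrist_force: [0.7, 0.4, -3.6]
finger_gap: 0.0105
```

```bash
python3 -c "
from h import *
did([-6.3,0,0],0);st();cgo([.553,-.199,.13],1.0);cgo([.553,-.199,.062],1.0)
m,p,d=cam('wrist','w15')"
```

```text
{'clock': 21.0, 'tcp_pos': [0.5141, 0.2471, 0.1313], 'orientation': [0.527, 0.4727, 0.5261, -0.4712], 'wrist_force': [0.74, 0.433, -3.633], 'finger_gap': 0.0105}
to [ 0.553 -0.199  0.13 ] off cm [-1.000e-02 -9.200e-01  4.475e+01] yaw 5.26  cmd p [0.5133 0.2468 0.1299] h 6.26
to [ 0.553 -0.199  0.062] off cm [ 6.79 -0.92 44.75] yaw 5.26  cmd p [0.5133 0.2468 0.1299] h 6.26
```

View pics/w15.png

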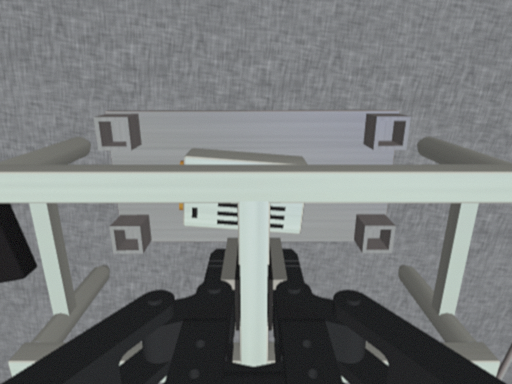

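Emit:
servo_tool(increments=[{"offset":[0,0,1.5],"yaw":0},{"offset":[0,-0.1,4],"yaw":0},{"offset":[0,-0.2,7.5],"yaw":1},{"offset":[0,-0.3,11],"yaw":2},{"offset":[0,-0.4,14.5],"yaw":3},{"offset":[0,-0.5,18],"yaw":4},{"offset":[0,-0.6,21.5],"yaw":5},{"offset":[0,-0.7,25],"yaw":5.26}])

```text
clock: 21.85
tcp_pos: [0.5328, -0.0046, 0.1292]
orientation: [0.504, 0.496, 0.504, -0.496]
wrist_force: [0.6, 0.2, -3.1]
finger_gap: 0.0109
```

```bash
python3 -c "
from h import *
did([0,-.7,25],5.26);st();cgo([.553,-.199,.13],1.0)"
```

```text
{'clock': 21.85, 'tcp_pos': [0.5328, -0.0046, 0.1292], 'orientation': [0.5039, 0.4955, 0.5043, -0.4962], 'wrist_force': [0.6087, 0.1617, -3.1144], 'finger_gap': 0.0109}
to [ 0.553 -0.199  0.13 ] off cm [-1.000e-02  1.600e+00  1.968e+01] yaw -0.0  cmd p [ 0.5336 -0.0025  0.1299] h 1.0
```

Emit:
servo_tool(increments=[{"offset":[0,0.3,3.5],"yaw":0},{"offset":[0,0.6,7],"yaw":0},{"offset":[0,0.9,10.5],"yaw":0},{"offset":[0,1.2,14],"yaw":0},{"offset":[0,1.4,17],"yaw":0},{"offset":[0,1.6,19],"yaw":0},{"offset":[0,1.6,19.7],"yaw":0},{"offset":[0,1.6,19.7],"yaw":0}])

```text
clock: 22.65
tcp_pos: [0.5525, -0.1997, 0.1292]
orientation: [0.504, 0.496, 0.504, -0.496]
wrist_force: [-0.5, 0.6, -2.8]
finger_gap: 0.0105
```

```bash
python3 -c "
from h import *
did([0,1.6,19.7],0);st();cgo([.553,-.199,.062],1.0)
m,p,d=cam('wrist','w16');m,p,d=cam('side','s16')"
```

```text
{'clock': 22.65, 'tcp_pos': [0.5525, -0.1997, 0.1292], 'orientation': [0.5036, 0.4959, 0.5044, -0.4961], 'wrist_force': [-0.5493, 0.5802, -2.8328], 'finger_gap': 0.0105}
to [ 0.553 -0.199  0.062] off cm [ 6.79 -0.01 -0.02] yaw -0.0  cmd p [ 0.553  -0.1992  0.1299] h 1.0
```

View pics/w16.png

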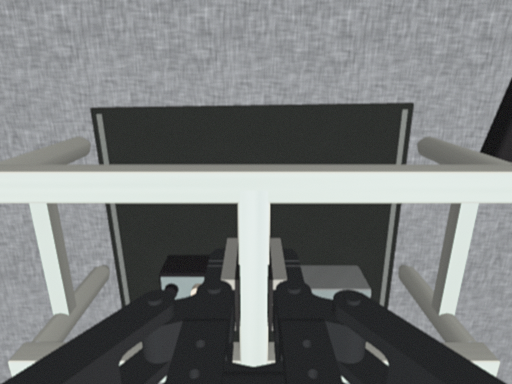

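View pics/s16.png

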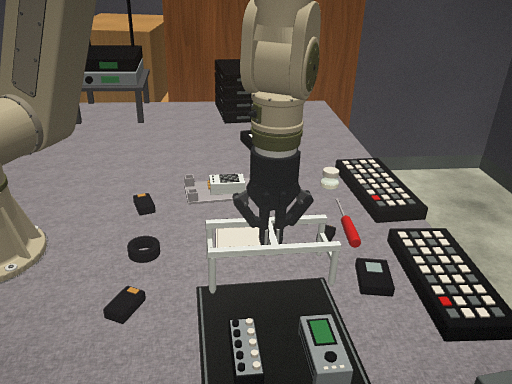

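Emit:
servo_tool(increments=[{"offset":[1.5,0,0],"yaw":0},{"offset":[3.2,0,0],"yaw":0},{"offset":[4.8,0,0],"yaw":0},{"offset":[6,0,0],"yaw":0},{"offset":[6.5,0,0],"yaw":0},{"offset":[6.7,0,0],"yaw":0},{"offset":[6.75,0,0],"yaw":0},{"offset":[6.75,0,0],"yaw":0}])

```text
clock: 23.55
tcp_pos: [0.5535, -0.1993, 0.063]
orientation: [0.505, 0.496, 0.504, -0.495]
wrist_force: [0.7, 0.4, -3.6]
finger_gap: 0.0106
```

```bash
python3 -c "
from h import *
did([6.75,0,0],0);st();go([0,0,0]);cgo([.553,-.199,.062],1.0)
m,p,d=cam('side','s17')"
```

```text
{'clock': 23.55, 'tcp_pos': [0.5535, -0.1993, 0.063], 'orientation': [0.5048, 0.4957, 0.504, -0.4955], 'wrist_force': [0.7148, 0.4203, -3.5672], 'finger_gap': 0.0106}
off cm [  6.23 -55.   -20.9 ] yaw 0 | heading now 1.01 tilt deg 0.069
to [ 0.553 -0.199  0.062] off cm [ 0.04 -0.01 -0.02] yaw -0.0  cmd p [ 0.5531 -0.1992  0.0624] h 1.0
```

View pics/s17.png

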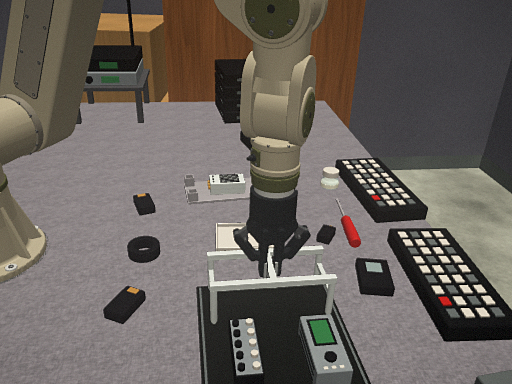

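Still hanging by a hair. Lowering a little more, then releasing.

Emit:
servo_tool(increments=[{"offset":[0.05,0,0],"yaw":0},{"offset":[0.1,0,0],"yaw":0},{"offset":[0.12,0,0],"yaw":0},{"offset":[0.12,0,0],"yaw":0},{"offset":[0.12,0,0],"yaw":0},{"offset":[0.12,0,0],"yaw":0},{"offset":[0.12,0,0],"yaw":0},{"offset":[0.12,0,0],"yaw":0}])

```text
clock: 24.4
tcp_pos: [0.5534, -0.1994, 0.0619]
orientation: [0.505, 0.496, 0.504, -0.496]
wrist_force: [-1.3, -0.0, 5.3]
finger_gap: 0.0105
```

Emit:
servo_tool(increments=[{"offset":[0,0,0],"yaw":0},{"offset":[0,0,0],"yaw":0},{"offset":[0,0,0],"yaw":0},{"offset":[0,0,0],"yaw":0},{"offset":[-0.5,0,0],"yaw":0},{"offset":[-2.5,0,0],"yaw":0},{"offset":[-6,0,0],"yaw":0},{"offset":[-10,0,0],"yaw":0}], claw=0.6)

```text
clock: 25.2
tcp_pos: [0.552, -0.1986, 0.1612]
orientation: [0.503, 0.495, 0.505, -0.496]
wrist_force: [1.2, -1.3, 0.4]
finger_gap: 0.0511
```

```bash
python3 -c "
from h import *
did([.12,0,0],0);did([-10,0,0],0);st();cgo([0,0,0])
m=env.camera_model('wrist')
# converter pose from w14-era cam: use top cam now
m,p,d=cam('top','t18');W=cloud(m,d);Z=W[...,2]
v,u=np.mgrid[:384,:512]
msk=(u>110)&(u<190)&(v>170)&(v<260)&(Z>.03)&(Z<.047)
rectmask(m,cv2.medianBlur(msk.astype(np.uint8),3)>0,.038,'conv')
cv2.imwrite('pics/t18z.png',cv2.resize(p[150:270,100:300,::-1],None,fx=4,fy=4,interpolation=cv2.INTER_CUBIC))"
```

```text
{'clock': 25.2, 'tcp_pos': [0.552, -0.1986, 0.1612], 'orientation': [0.5034, 0.4953, 0.5053, -0.4959], 'wrist_force': [1.1619, -1.2918, 0.423], 'finger_gap': 0.0511}
to [0 0 0] off cm [ 16.11 -54.95 -20.88] yaw 0  cmd p [ 0.553  -0.1992  0.1612] h 1.0
conv px [141 195  24  38] centre [505.3 242.1] size [91.9 55.5] ang 2.54
```

View pics/t18z.png

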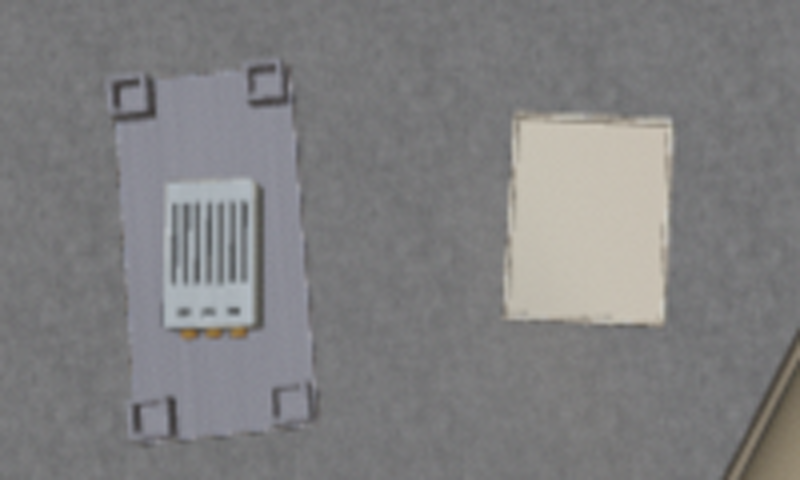

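```bash
echo "FRM mat meas (.5534,-.1994,.0619) h1.0" >>notes.txt; python3 -c "
from h import *
m=env.camera_model('top')
def P(pts,h,n):
    w=toplane(m,np.array(pts)/4-.5+.125+[100,150],h)[:,:2]*1000;print(n,w.round(1).tolist(),w.mean(0).round(1))
    for a,b in ((3,0),(2,1),(1,0),(2,3)): d=w[b]-w[a];print(np.linalg.norm(d).round(1),np.degrees(np.arctan2(d[1],d[0])).round(2))
P([(515,113),(672,118),(664,325),(505,320)],.012,'tray')
P([(166,183),(254,180),(250,328),(163,328)],.038,'conv')
P([(131,97),(268,83),(294,404),(153,418)],.03,'sockets')
sync();cgo([.505,.242,.17],92);"
```

```text
tray [[599.3, 61.2], [596.3, -37.3], [466.0, -31.9], [468.9, 65.9]] [532.6  14.5]
130.5 -2.07
130.5 -2.39
98.6 88.26
97.9 88.26
conv [[549.5, 271.5], [551.4, 218.2], [461.1, 217.3], [461.1, 269.4]] [505.8 244.1]
88.4 1.38
90.3 0.54
53.4 92.1
52.1 90.06
sockets [[604.9, 297.4], [614.0, 213.3], [416.3, 190.8], [407.8, 274.9]] [510.7 244.1]
198.3 6.53
199.0 6.47
84.6 96.16
84.5 95.71
to [0.505 0.242 0.17 ] off cm [ -0.28  -4.28 -44.32] yaw -90.99  cmd p [ 0.5556 -0.2004  0.1695] h 1.01
```

```bash
python3 -c "
from h import *
st();sync();cgo([.4,.0,.19],92);cgo([.508,.244,.19],92);cgo([.5,0.05,.19],92)"
```

```text
{'clock': 25.25, 'tcp_pos': [0.5556, -0.2004, 0.1695], 'orientation': [0.5074, 0.4965, 0.5013, -0.4947], 'wrist_force': [2.3231, -1.0777, 4.4236], 'finger_gap': 0.0515}
to [0.4  0.   0.19] off cm [ -2.26 -15.19 -20.3 ] yaw -90.99  cmd p [ 0.5556 -0.2004  0.1695] h 1.01
to [0.508 0.244 0.19 ] off cm [ -2.28  -3.96 -44.51] yaw -90.99  cmd p [ 0.5556 -0.2004  0.1695] h 1.01
to [0.5  0.05 0.19] off cm [ -2.2   -5.1  -25.12] yaw -90.99  cmd p [ 0.5556 -0.2004  0.1695] h 1.01
```

```bash
python3 -c "
from h import *
R=Ro.from_euler('z',1.0,degrees=True).as_matrix()@np.array([[0,1,0],[0,0,-1],[-1,0,0]],float)
json.dump({'p':[.553,-.1992,.1612],'R':R.tolist()},open('cmd.json','w'))
cgo([.508,.244,.17],92)"
```

```text
to [0.508 0.244 0.17 ] off cm [ -0.88  -3.73 -44.39] yaw -91.0  cmd p [ 0.553  -0.1992  0.1612] h 1.0
```

Emit:
servo_tool(increments=[{"offset":[-0.9,-0.2,-2],"yaw":-5},{"offset":[-0.9,-0.5,-6],"yaw":-12},{"offset":[-0.9,-0.9,-10.5],"yaw":-20},{"offset":[-0.9,-1.3,-15],"yaw":-28},{"offset":[-0.9,-1.7,-19.5],"yaw":-36},{"offset":[-0.9,-2.1,-24],"yaw":-44},{"offset":[-0.9,-2.5,-28.5],"yaw":-52},{"offset":[-0.9,-2.8,-32.5],"yaw":-60}], claw=1)

```text
clock: 26.05
tcp_pos: [0.5189, 0.1274, 0.1705]
orientation: [0.685, 0.175, 0.685, -0.175]
wrist_force: [1.1, -1.0, -0.4]
finger_gap: 0.0855
```

```bash
python3 -c "
from h import *
did([-.9,-2.8,-32.5],-60);st();cgo([.508,.244,.17],92)"
```

```text
{'clock': 26.05, 'tcp_pos': [0.5189, 0.1274, 0.1705], 'orientation': [0.6854, 0.175, 0.6848, -0.1748], 'wrist_force': [1.144, -1.0093, -0.446], 'finger_gap': 0.0855}
to [0.508 0.244 0.17 ] off cm [ 0.02  9.84 -6.75] yaw -31.0  cmd p [0.5193 0.1253 0.1702] h 61.0
```

Emit:
servo_tool(increments=[{"offset":[0,3,-2],"yaw":-8},{"offset":[0,6,-4],"yaw":-16},{"offset":[0,8.3,-5.7],"yaw":-24},{"offset":[0,9.6,-6.6],"yaw":-30},{"offset":[0,9.84,-6.75],"yaw":-31},{"offset":[0,9.84,-6.75],"yaw":-31},{"offset":[0,9.84,-6.75],"yaw":-31},{"offset":[0,9.84,-6.75],"yaw":-31}])

```text
clock: 26.85
tcp_pos: [0.5083, 0.2431, 0.1701]
orientation: [0.707, -0.012, 0.707, 0.011]
wrist_force: [0.2, 0.6, -0.5]
finger_gap: 0.0851
```

```bash
python3 -c "
from h import *
did([0,9.84,-6.75],-31);st();cgo([.508,.244,.17],92)
m,p,d=cam('wrist','w19')"
```

```text
{'clock': 26.85, 'tcp_pos': [0.5083, 0.2431, 0.1701], 'orientation': [0.707, -0.0115, 0.707, 0.0113], 'wrist_force': [0.1648, 0.6047, -0.4583], 'finger_gap': 0.0851}
to [0.508 0.244 0.17 ] off cm [ 0.02 -0.   -0.  ] yaw -0.0  cmd p [0.508  0.244  0.1702] h 92.0
```

View pics/w19.png

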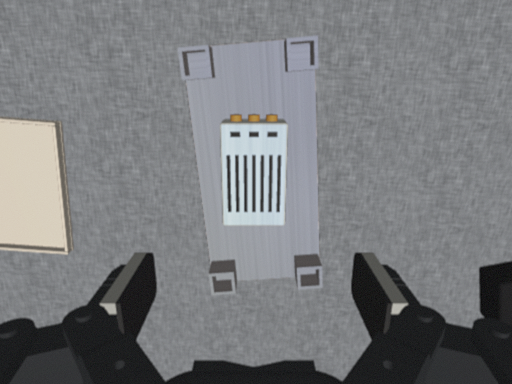

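```bash
python3 -c "
from h import *
m=env.camera_model('wrist')
def P(pts,h,n):
    w=toplane(m,pts,h)[:,:2]*1000;print(n,w.round(1).tolist(),w.mean(0).round(1))
    for a,b in ((0,1),(3,2),(0,3),(1,2)): d=w[b]-w[a];print(np.linalg.norm(d).round(1),np.degrees(np.arctan2(d[1],d[0])).round(2))
P([(221,123),(287,123),(286,224),(224,225)],.038,'conv')
P([(197,62),(302,55),(309,272),(222,278)],.03,'sock')
print(toplane(m,[(57,120),(69,252)],.012))
cgo([.508,.244,.016],92)"
```

```text
conv [[464.8, 215.3], [463.0, 268.3], [551.2, 273.0], [553.9, 218.2]] [508.2 243.7]
53.0 91.87
54.8 92.88
89.2 1.88
88.3 3.04
sock [[419.1, 195.6], [411.3, 277.5], [603.7, 298.9], [613.0, 216.0]] [511.8 247. ]
82.2 95.43
83.5 96.4
195.0 5.99
193.6 6.36
[[0.47010746 0.06917726 0.012     ]
 [0.5999021  0.06223555 0.012     ]]
to [0.508 0.244 0.016] off cm [15.42 -0.   -0.  ] yaw -0.0  cmd p [0.508  0.244  0.1702] h 92.0
```

Emit:
servo_tool(increments=[{"offset":[2,0,0],"yaw":-0.4},{"offset":[5,0,0],"yaw":-0.4},{"offset":[8.5,0,0],"yaw":-0.4},{"offset":[12,0,0],"yaw":-0.4},{"offset":[14.3,0,0],"yaw":-0.4},{"offset":[15.2,0,0],"yaw":-0.4},{"offset":[15.4,0,0],"yaw":-0.4},{"offset":[15.4,0,0],"yaw":-0.4}])

```text
clock: 27.7
tcp_pos: [0.5088, 0.244, 0.0168]
orientation: [0.707, -0.014, 0.707, 0.015]
wrist_force: [0.6, -0.1, 0.9]
finger_gap: 0.0855
```

Emit:
servo_tool(increments=[{"offset":[0,0,0],"yaw":0},{"offset":[0,0,0],"yaw":0},{"offset":[0,0,0],"yaw":0},{"offset":[0,0,0],"yaw":0},{"offset":[0,0,0],"yaw":0},{"offset":[0,0,0],"yaw":0},{"offset":[0,0,0],"yaw":0},{"offset":[0,0,0],"yaw":0}], claw=0.3, force=60)

```text
clock: 28.5
tcp_pos: [0.5093, 0.2444, 0.0178]
orientation: [0.708, -0.015, 0.706, 0.015]
wrist_force: [-0.6, -1.9, 5.8]
finger_gap: 0.0538
```

```bash
python3 -c "
from h import *
did([15.4,0,0],-.4);st()
m,p,d=cam('wrist','w20')
cgo([.5335,.0155,.08],87.4);cgo([.5335,.0155,.0138],87.4)"
```

```text
{'clock': 28.5, 'tcp_pos': [0.5093, 0.2444, 0.0178], 'orientation': [0.708, -0.0146, 0.7059, 0.0149], 'wrist_force': [-0.6193, -1.8837, 5.8058], 'finger_gap': 0.0538}
to [0.5335 0.0155 0.08  ] off cm [ -6.38 -22.94   1.59] yaw 5.0  cmd p [0.508  0.244  0.0162] h 92.4
to [0.5335 0.0155 0.0138] off cm [  0.24 -22.94   1.59] yaw 5.0  cmd p [0.508  0.244  0.0162] h 92.4
```

View pics/w20.png

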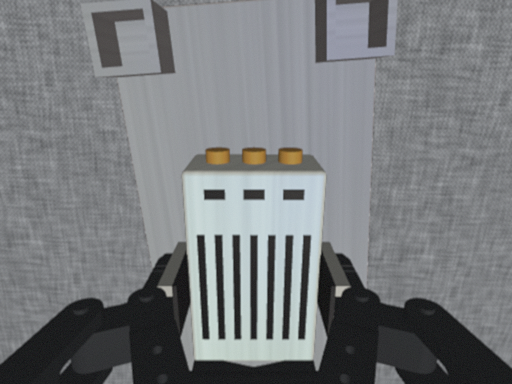

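Emit:
servo_tool(increments=[{"offset":[-1.5,0,0],"yaw":0},{"offset":[-3.5,0,0],"yaw":0},{"offset":[-5.5,-1,0],"yaw":0},{"offset":[-6.4,-3.5,0.2],"yaw":1},{"offset":[-6.4,-7,0.5],"yaw":2},{"offset":[-6.4,-11,0.8],"yaw":3},{"offset":[-6.4,-15,1.2],"yaw":4},{"offset":[-6.4,-19,1.5],"yaw":5}])

```text
clock: 29.35
tcp_pos: [0.5311, 0.0536, 0.0805]
orientation: [0.707, 0.016, 0.707, -0.016]
wrist_force: [0.4, -0.7, -1.5]
finger_gap: 0.0533
```

```bash
python3 -c "
from h import *
did([-6.4,-19,1.5],5);st()
cgo([.5335,.0155,.08],87.4)"
```

```text
{'clock': 29.35, 'tcp_pos': [0.5311, 0.0536, 0.0805], 'orientation': [0.7072, 0.0161, 0.7066, -0.0161], 'wrist_force': [0.449, -0.7027, -1.4572], 'finger_gap': 0.0533}
to [0.5335 0.0155 0.08  ] off cm [ 0.02 -3.92  0.43] yaw -0.0  cmd p [0.5309 0.0548 0.0802] h 87.4
```

Emit:
servo_tool(increments=[{"offset":[0,-2,0.2],"yaw":0},{"offset":[0,-3.4,0.4],"yaw":0},{"offset":[0,-3.92,0.43],"yaw":0},{"offset":[1,-3.92,0.43],"yaw":0},{"offset":[2.5,-3.92,0.43],"yaw":0},{"offset":[3.5,-3.92,0.43],"yaw":0},{"offset":[4,-3.92,0.43],"yaw":0},{"offset":[4,-3.92,0.43],"yaw":0}])

```text
clock: 30.15
tcp_pos: [0.5326, 0.0164, 0.039]
orientation: [0.706, 0.016, 0.708, -0.016]
wrist_force: [0.2, 0.3, -1.8]
finger_gap: 0.0535
```

```bash
python3 -c "
from h import *
did([4,-3.92,.43],0);st()
cgo([.5335,.0155,.0132],87.4)
m,p,d=cam('wrist','w21');m,p,d=cam('side','s21')
m=env.camera_model('wrist');print(toplane(m,[(107,190)],.012))
cv2.imwrite('pics/s21z.png',cv2.resize(p[180:280,170:330,::-1],None,fx=4,fy=4))"
```

```text
{'clock': 30.15, 'tcp_pos': [0.5326, 0.0164, 0.039], 'orientation': [0.7062, 0.0157, 0.7077, -0.0155], 'wrist_force': [0.235, 0.2774, -1.7893], 'finger_gap': 0.0535}
to [0.5335 0.0155 0.0132] off cm [2.7 0.  0. ] yaw -0.0  cmd p [0.5335 0.0155 0.0402] h 87.4
[[ 0.50825084 -0.06119976  0.012     ]]
```

View pics/w21.png

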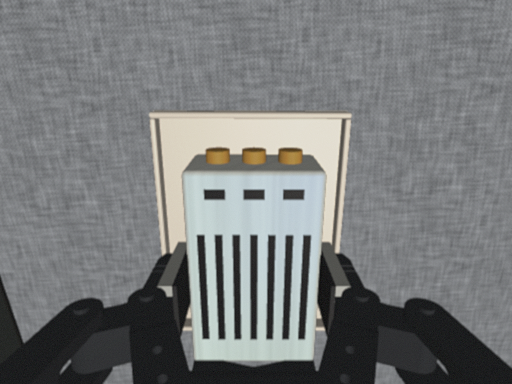

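View pics/s21z.png

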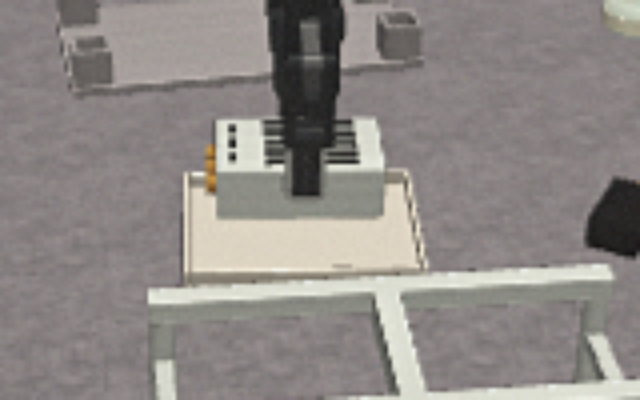

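```bash
python3 -c "
from h import *
m=env.camera_model('wrist');print(toplane(m,[(150,113),(351,114),(185,329)],.012).round(4));st()"
```

```text
[[ 0.4693 -0.0327  0.012 ]
 [ 0.4742  0.067   0.012 ]
 [ 0.5997 -0.0293  0.012 ]]
{'clock': 30.25, 'tcp_pos': [0.5336, 0.016, 0.0401], 'orientation': [0.7069, 0.0158, 0.7069, -0.0158], 'wrist_force': [-0.1615, 0.5302, -2.6915], 'finger_gap': 0.0534}
```

Emit:
servo_tool(increments=[{"offset":[0.8,0,0.2],"yaw":0},{"offset":[1.6,0,0.2],"yaw":0},{"offset":[2.2,0,0.2],"yaw":0},{"offset":[2.5,0,0.2],"yaw":0},{"offset":[2.6,0,0.2],"yaw":0},{"offset":[2.65,0,0.2],"yaw":0},{"offset":[2.65,0,0.2],"yaw":0},{"offset":[2.65,0,0.2],"yaw":0}])

```text
clock: 31.05
tcp_pos: [0.5348, 0.0155, 0.0147]
orientation: [0.707, 0.016, 0.707, -0.016]
wrist_force: [-6.1, 0.6, 11.7]
finger_gap: 0.0534
```

```bash
python3 -c "
from h import *
did([2.65,0,.2],0);st();cgo([0,0,0])"
```

```text
{'clock': 31.05, 'tcp_pos': [0.5348, 0.0155, 0.0147], 'orientation': [0.7067, 0.016, 0.7072, -0.0161], 'wrist_force': [-6.1113, 0.5639, 11.6692], 'finger_gap': 0.0534}
to [0 0 0] off cm [  1.37  -3.97 -53.42] yaw 0  cmd p [0.5355 0.0154 0.0137] h 87.4
```

Emit:
servo_tool(increments=[{"offset":[-0.05,0,0],"yaw":0},{"offset":[-0.05,0,0],"yaw":0},{"offset":[-0.05,0,0],"yaw":0},{"offset":[-0.05,0,0],"yaw":0},{"offset":[-1.5,0,0],"yaw":0},{"offset":[-4.5,0,0],"yaw":0},{"offset":[-9,0,0],"yaw":0},{"offset":[-13,0,0],"yaw":5}], claw=0.73)

```text
clock: 31.85
tcp_pos: [0.5352, 0.0155, 0.1448]
orientation: [0.705, 0.048, 0.706, -0.048]
wrist_force: [0.6, -0.9, -0.8]
finger_gap: 0.0624
```

```bash
python3 -c "
from h import *
did([-13,0,0],5);st()
m,p,d=cam('wrist','w22')
cgo([.5534,-.1994,.16],1)"
```

```text
{'clock': 31.85, 'tcp_pos': [0.5352, 0.0155, 0.1448], 'orientation': [0.7052, 0.0475, 0.7058, -0.0475], 'wrist_force': [0.5701, -0.8798, -0.8282], 'finger_gap': 0.0624}
to [ 0.5534 -0.1994  0.16  ] off cm [ -1.63 -21.05   4.62] yaw 81.4  cmd p [0.5355 0.0154 0.1437] h 82.4
```

View pics/w22.png

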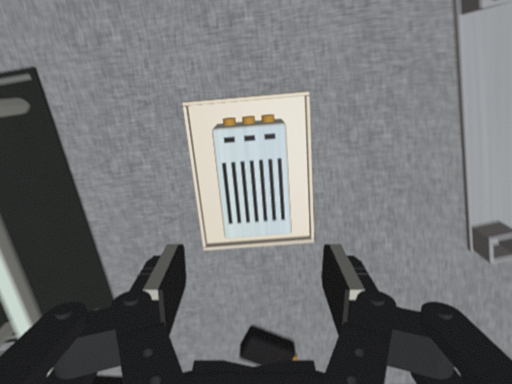

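The converter lies flat in the tray (about (252,180) px). Next, back to the frame.

Emit:
servo_tool(increments=[{"offset":[-1,-1.5,0.3],"yaw":7},{"offset":[-1.6,-4.5,1],"yaw":15},{"offset":[-1.6,-8,1.8],"yaw":23},{"offset":[-1.6,-12,2.6],"yaw":31},{"offset":[-1.6,-16,3.5],"yaw":39},{"offset":[-1.6,-19.5,4.3],"yaw":47},{"offset":[-1.6,-21.05,4.62],"yaw":55},{"offset":[-1.6,-21.05,4.62],"yaw":63}], claw=0.6)

```text
clock: 32.7
tcp_pos: [0.5536, -0.2023, 0.1589]
orientation: [0.575, 0.411, 0.575, -0.411]
wrist_force: [0.2, 0.7, -0.4]
finger_gap: 0.0516
```

Emit:
servo_tool(increments=[{"offset":[0,0,0],"yaw":8},{"offset":[0,0,0],"yaw":15},{"offset":[0,0,0],"yaw":18},{"offset":[0,0,0],"yaw":18.4},{"offset":[0,0,0],"yaw":18.4},{"offset":[0,0,0],"yaw":18.4},{"offset":[0,0,0],"yaw":18.4},{"offset":[0,0,0],"yaw":18.4}])

```text
clock: 33.5
tcp_pos: [0.5535, -0.1993, 0.1596]
orientation: [0.505, 0.496, 0.504, -0.496]
wrist_force: [0.2, 0.3, 0.4]
finger_gap: 0.0511
```

```bash
python3 -c "
from h import *
did([-1.6,-21.05,4.62],63);did([0,0,0],18.4);st()
m,p,d=cam('wrist','w23')
cgo([.5534,-.1994,.0617],1);go([.5534,-.1994,.0619],1)"
```

```text
{'clock': 33.5, 'tcp_pos': [0.5535, -0.1993, 0.1596], 'orientation': [0.5045, 0.4955, 0.5044, -0.4955], 'wrist_force': [0.1512, 0.2975, 0.3898], 'finger_gap': 0.0511}
to [ 0.5534 -0.1994  0.0617] off cm [ 9.8 -0.   0. ] yaw -0.0  cmd p [ 0.5534 -0.1994  0.1597] h 1.0
off cm [ 9.77 -0.01  0.01] yaw 0.02 | heading now 1.02 tilt deg 0.008
```

View pics/w23.png

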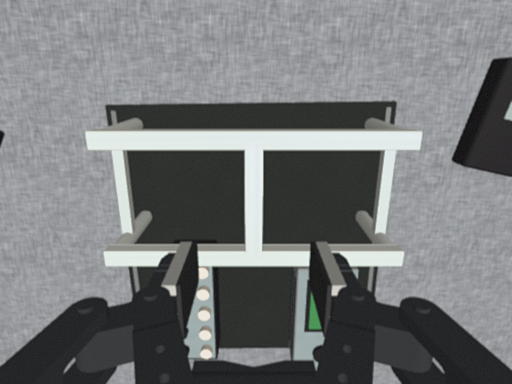

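Emit:
servo_tool(increments=[{"offset":[2,0,0],"yaw":0},{"offset":[5,0,0],"yaw":0},{"offset":[7.5,0,0],"yaw":0},{"offset":[9,0,0],"yaw":0},{"offset":[9.7,0,0],"yaw":0},{"offset":[9.8,0,0],"yaw":0},{"offset":[9.8,0,0],"yaw":0},{"offset":[9.8,0,0],"yaw":0}], claw=0.5)

```text
clock: 34.35
tcp_pos: [0.5543, -0.1998, 0.0628]
orientation: [0.505, 0.496, 0.504, -0.495]
wrist_force: [0.8, -0.3, 0.6]
finger_gap: 0.0427
```

Emit:
servo_tool(increments=[{"offset":[0,0,0],"yaw":0},{"offset":[0,0,0],"yaw":0},{"offset":[0,0,0],"yaw":0},{"offset":[0,0,0],"yaw":0},{"offset":[0,0,0],"yaw":0},{"offset":[0,0,0],"yaw":0},{"offset":[0,0,0],"yaw":0},{"offset":[0,0,0],"yaw":0}], claw=0, force=80)

```text
clock: 35.15
tcp_pos: [0.5541, -0.1997, 0.0625]
orientation: [0.505, 0.496, 0.504, -0.495]
wrist_force: [0.9, 0.3, 5.6]
finger_gap: 0.011
```

```bash
python3 -c "
from h import *
did([9.8,0,0],0);st()
m,p,d=cam('wrist','w24')
cgo([.5133,.2468,.13],6.26)"
```

```text
{'clock': 35.15, 'tcp_pos': [0.5541, -0.1997, 0.0625], 'orientation': [0.505, 0.4958, 0.5037, -0.4954], 'wrist_force': [0.9225, 0.3133, 5.5773], 'finger_gap': 0.011}
to [0.5133 0.2468 0.13  ] off cm [ -6.83  -3.23 -44.68] yaw -5.26  cmd p [ 0.5534 -0.1994  0.0617] h 1.0
```

View pics/w24.png

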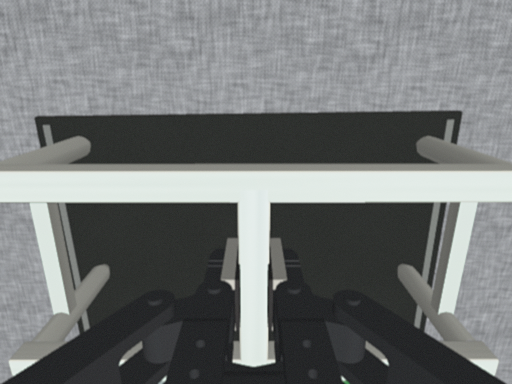

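Gripped exactly as before. Lifting and carrying it back.

Emit:
servo_tool(increments=[{"offset":[-1,0,0],"yaw":0},{"offset":[-2.5,0,0],"yaw":0},{"offset":[-4.5,0,0],"yaw":0},{"offset":[-6,0,-0.5],"yaw":0},{"offset":[-6.8,-0.2,-2.5],"yaw":0},{"offset":[-6.8,-0.4,-5.5],"yaw":-0.5},{"offset":[-6.8,-0.7,-9],"yaw":-1},{"offset":[-6.8,-1,-12.5],"yaw":-1.5}])

```text
clock: 36.0
tcp_pos: [0.5398, -0.0724, 0.129]
orientation: [0.51, 0.489, 0.511, -0.489]
wrist_force: [0.6, 0.3, -3.0]
finger_gap: 0.0105
```

Emit:
servo_tool(increments=[{"offset":[0,-0.3,-3.5],"yaw":-0.5},{"offset":[0,-0.6,-7],"yaw":-1},{"offset":[0,-0.9,-10.5],"yaw":-1.5},{"offset":[0,-1.1,-14],"yaw":-2},{"offset":[0,-1.3,-17.5],"yaw":-2.5},{"offset":[0,-1.5,-21],"yaw":-3},{"offset":[0,-1.7,-24.5],"yaw":-3.5},{"offset":[0,-1.8,-27.5],"yaw":-3.76}])

```text
clock: 36.8
tcp_pos: [0.509, 0.2017, 0.129]
orientation: [0.526, 0.471, 0.528, -0.472]
wrist_force: [-0.2, -1.0, -3.3]
finger_gap: 0.0106
```

```bash
python3 -c "
from h import *
did([-6.8,-1,-12.5],-1.5);did([0,-1.8,-27.5],-3.76);st()
cgo([.5134,.2468,.13],6.26)"
```

```text
{'clock': 36.8, 'tcp_pos': [0.509, 0.2017, 0.129], 'orientation': [0.5263, 0.4709, 0.5275, -0.4721], 'wrist_force': [-0.2243, -1.0033, -3.2867], 'finger_gap': 0.0106}
to [0.5134 0.2468 0.13  ] off cm [-0.03  0.73 -4.69] yaw -0.0  cmd p [0.5113 0.1994 0.1297] h 6.26
```

Emit:
servo_tool(increments=[{"offset":[0,0.3,-2],"yaw":0},{"offset":[0,0.6,-3.8],"yaw":0},{"offset":[0,0.73,-4.6],"yaw":0},{"offset":[0,0.73,-4.69],"yaw":0},{"offset":[0,0.73,-4.69],"yaw":0},{"offset":[0,0.73,-4.69],"yaw":0},{"offset":[0,0.73,-4.69],"yaw":0},{"offset":[0,0.73,-4.69],"yaw":0}])

```text
clock: 37.6
tcp_pos: [0.5135, 0.2461, 0.1296]
orientation: [0.526, 0.472, 0.526, -0.472]
wrist_force: [1.0, -0.6, -2.3]
finger_gap: 0.0106
```

```bash
python3 -c "
from h import *
did([0,.73,-4.69],0);st();go([.5134,.2468,.0669],6.26);cgo([.5134,.2468,.0669],6.26)
m,p,d=cam('wrist','w25')
I=cv2.imread('pics/w15.png');cv2.imwrite('pics/w25c.png',np.hstack([I[80:270,80:430],p[80:270,80:430,::-1]]))"
```

```text
{'clock': 37.6, 'tcp_pos': [0.5135, 0.2461, 0.1296], 'orientation': [0.5263, 0.4722, 0.5262, -0.4723], 'wrist_force': [1.0004, -0.5973, -2.2501], 'finger_gap': 0.0106}
off cm [ 6.27 -0.01 -0.07] yaw -0.07 | heading now 6.19 tilt deg 0.01
to [0.5134 0.2468 0.0669] off cm [6.28 0.   0.  ] yaw -0.0  cmd p [0.5134 0.2468 0.1297] h 6.26
```

View pics/w25c.png

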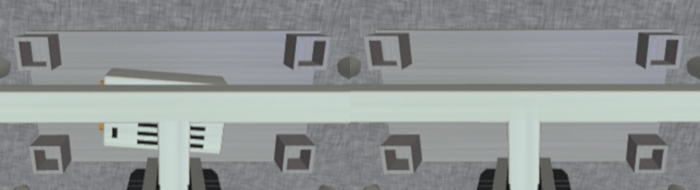

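Emit:
servo_tool(increments=[{"offset":[1.2,0,0],"yaw":0},{"offset":[2.4,0,0],"yaw":0},{"offset":[3.4,0,0],"yaw":0},{"offset":[4,0,0],"yaw":0},{"offset":[4.4,0,0],"yaw":0},{"offset":[4.8,0,0],"yaw":0},{"offset":[5.1,0,0],"yaw":0},{"offset":[5.3,0,0],"yaw":0}])

```text
clock: 38.45
tcp_pos: [0.5136, 0.2469, 0.0765]
orientation: [0.527, 0.472, 0.526, -0.472]
wrist_force: [-0.6, 0.9, -3.9]
finger_gap: 0.0104
```

Emit:
servo_tool(increments=[{"offset":[0.3,0,0],"yaw":0},{"offset":[0.6,0,0],"yaw":0},{"offset":[0.85,0,0],"yaw":0},{"offset":[0.95,0,0],"yaw":0},{"offset":[1,0,0],"yaw":0},{"offset":[1.02,0,0],"yaw":0},{"offset":[1.02,0,0],"yaw":0},{"offset":[1.02,0,0],"yaw":0}])

```text
clock: 39.25
tcp_pos: [0.5135, 0.2469, 0.0675]
orientation: [0.527, 0.472, 0.526, -0.472]
wrist_force: [-3.9, -0.3, 5.1]
finger_gap: 0.0108
```

```bash
python3 -c "
from h import *
did([5.3,0,0],0);did([1.02,0,0],0);st();go([.5134,.2468,.0669],6.26);cgo([0,0,0])
m,p,d=cam('side','s26');cv2.imwrite('pics/s26z.png',cv2.resize(p[110:220,160:310,::-1],None,fx=5,fy=5,interpolation=cv2.INTER_CUBIC))"
```

```text
{'clock': 39.25, 'tcp_pos': [0.5135, 0.2469, 0.0675], 'orientation': [0.5267, 0.4721, 0.5264, -0.4718], 'wrist_force': [-3.8506, -0.3381, 5.0536], 'finger_gap': 0.0108}
off cm [ 0.06 -0.01  0.01] yaw 0.0 | heading now 6.26 tilt deg 0.042
to [0 0 0] off cm [  6.65 -53.72  18.94] yaw 0  cmd p [0.5134 0.2468 0.0665] h 6.26
```

View pics/s26z.png

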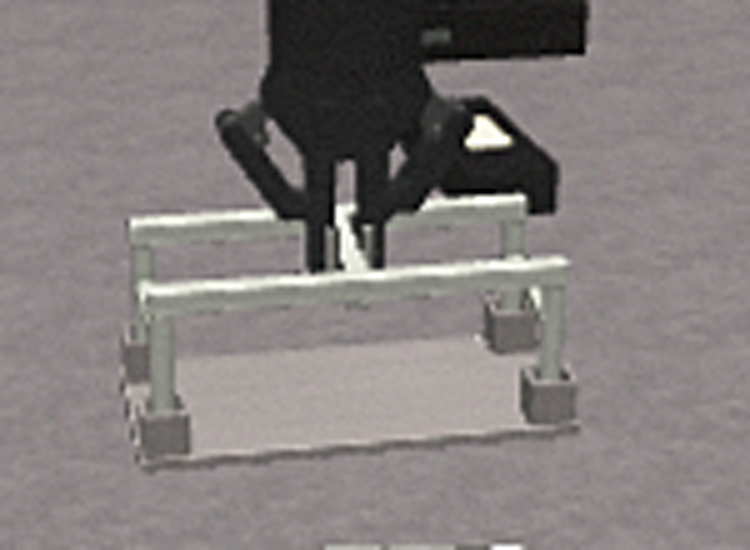

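Emit:
servo_tool(increments=[{"offset":[0,0,0],"yaw":0},{"offset":[0,0,0],"yaw":0},{"offset":[0,0,0],"yaw":0},{"offset":[0,0,0],"yaw":0},{"offset":[-0.8,0,0],"yaw":0},{"offset":[-3,0,0],"yaw":0},{"offset":[-6.5,0,0],"yaw":0},{"offset":[-10,0,0],"yaw":0}], claw=0.6)

```text
clock: 40.1
tcp_pos: [0.513, 0.2467, 0.1675]
orientation: [0.526, 0.472, 0.527, -0.472]
wrist_force: [0.5, 0.4, -0.6]
finger_gap: 0.0512
```

```bash
python3 -c "
from h import *
did([-10,0,0],0);st()
m,p,d=cam('wrist','w27')
cgo([.6198,-.333,.18],1)"
```

```text
{'clock': 40.1, 'tcp_pos': [0.513, 0.2467, 0.1675], 'orientation': [0.5264, 0.4716, 0.5267, -0.4723], 'wrist_force': [0.5244, 0.3641, -0.5973], 'finger_gap': 0.0512}
to [ 0.6198 -0.333   0.18  ] off cm [-1.35  4.25 58.8 ] yaw 5.26  cmd p [0.5134 0.2468 0.1665] h 6.26
```

View pics/w27.png

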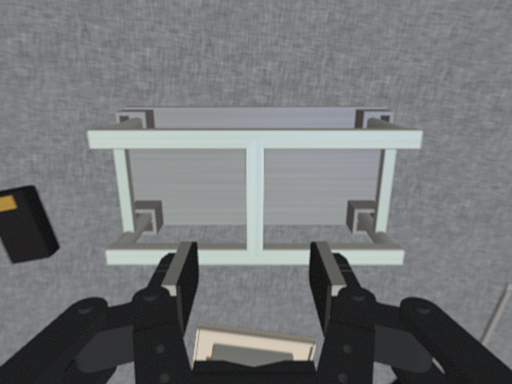

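Emit:
servo_tool(increments=[{"offset":[-1,0.2,2],"yaw":0},{"offset":[-1.4,0.5,6],"yaw":1},{"offset":[-1.4,0.8,10.5],"yaw":2},{"offset":[-1.4,1.1,15],"yaw":3},{"offset":[-1.4,1.4,19.5],"yaw":4},{"offset":[-1.4,1.7,24],"yaw":5},{"offset":[-1.4,2.1,28.5],"yaw":5.26},{"offset":[-1.4,2.4,33],"yaw":5.26}], claw=1)

```text
clock: 40.95
tcp_pos: [0.5736, -0.0805, 0.181]
orientation: [0.505, 0.496, 0.504, -0.495]
wrist_force: [1.2, -0.1, 0.3]
finger_gap: 0.0852
```

```bash
python3 -c "
from h import *
did([-1.4,2.4,33],5.26);st()
cgo([.6198,-.333,.18],1)"
```

```text
{'clock': 40.95, 'tcp_pos': [0.5736, -0.0805, 0.181], 'orientation': [0.5047, 0.4958, 0.504, -0.4955], 'wrist_force': [1.2118, -0.1407, 0.2723], 'finger_gap': 0.0852}
to [ 0.6198 -0.333   0.18  ] off cm [ 0.05  4.21 25.52] yaw -0.0  cmd p [ 0.5732 -0.0786  0.1805] h 1.0
```

Emit:
servo_tool(increments=[{"offset":[0,0.7,4.4],"yaw":0},{"offset":[0,1.4,8.8],"yaw":0},{"offset":[0,2.1,13.2],"yaw":0},{"offset":[0,2.8,17.6],"yaw":0},{"offset":[0,3.5,21.5],"yaw":0},{"offset":[0,4,24.3],"yaw":0},{"offset":[0,4.21,25.52],"yaw":0},{"offset":[0,4.21,25.52],"yaw":0}])

```text
clock: 41.75
tcp_pos: [0.6196, -0.3345, 0.1799]
orientation: [0.504, 0.496, 0.504, -0.496]
wrist_force: [0.7, -0.4, -0.2]
finger_gap: 0.0853
```

Emit:
servo_tool(increments=[{"offset":[3,0,0],"yaw":0},{"offset":[7,0,0],"yaw":0},{"offset":[11,0,0],"yaw":0},{"offset":[14,0,0],"yaw":0},{"offset":[15.7,0,0],"yaw":0},{"offset":[16.2,0,0],"yaw":0},{"offset":[16.2,0,0],"yaw":0},{"offset":[16.2,0,0],"yaw":0}])

```text
clock: 42.55
tcp_pos: [0.6208, -0.3327, 0.0202]
orientation: [0.505, 0.496, 0.504, -0.495]
wrist_force: [0.5, -0.0, 0.7]
finger_gap: 0.0855
```

```bash
python3 -c "
from h import *
did([0,4.21,25.52],0);did([16.2,0,0],0);st();go([.6198,-.333,.0187],1);cgo([0,0,0])
m,p,d=cam('wrist','w28')"
```

```text
{'clock': 42.55, 'tcp_pos': [0.6208, -0.3327, 0.0202], 'orientation': [0.5054, 0.4955, 0.5038, -0.4952], 'wrist_force': [0.4875, -0.0245, 0.7332], 'finger_gap': 0.0855}
off cm [ 0.15 -0.1   0.03] yaw 0.05 | heading now 1.05 tilt deg 0.134
to [0 0 0] off cm [  1.85 -61.39 -34.38] yaw 0  cmd p [ 0.6198 -0.333   0.0185] h 1.0
```

View pics/w28.png

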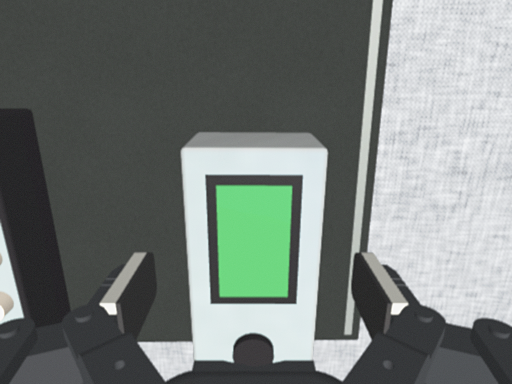

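Emit:
servo_tool(increments=[{"offset":[0,0,0],"yaw":0},{"offset":[0,0,0],"yaw":0},{"offset":[0,0,0],"yaw":0},{"offset":[0,0,0],"yaw":0},{"offset":[0,0,0],"yaw":0},{"offset":[0,0,0],"yaw":0},{"offset":[0,0,0],"yaw":0},{"offset":[0,0,0],"yaw":0}], claw=0.3, force=60)

```text
clock: 43.4
tcp_pos: [0.6206, -0.3335, 0.0199]
orientation: [0.505, 0.496, 0.503, -0.495]
wrist_force: [0.5, 1.0, 5.9]
finger_gap: 0.0524
```

```bash
python3 -c "
from h import *
st();cgo([.584,.2557,.17],5.36)
m,p,d=cam('wrist','w29')
def sh(a,b,box):
    x0,y0,x1,y1=box; t=cv2.imread(a,0)[y0:y1,x0:x1]; I=cv2.imread(b,0)
    cc,w=cv2.findTransformECC(t,I[y0-15:y1+15,x0-15:x1+15],np.float32([[1,0,15],[0,1,15]]),cv2.MOTION_TRANSLATION,(3,300,1e-6),None,5)
    return np.round([w[0,2]-15,w[1,2]-15,cc],2)
print(sh('pics/w3.png','pics/w29.png',(200,165,315,230)),sh('pics/w3.png','pics/w29.png',(200,250,310,315)))
print(sh('pics/w4.png','pics/w29.png',(200,165,315,230)),sh('pics/w4.png','pics/w29.png',(200,250,310,315)))
"
```

```text
{'clock': 43.4, 'tcp_pos': [0.6206, -0.3335, 0.0199], 'orientation': [0.5051, 0.4959, 0.5035, -0.4955], 'wrist_force': [0.5275, 1.0341, 5.8552], 'finger_gap': 0.0524}
to [0.584  0.2557 0.17  ] off cm [-15.15  -2.55 -58.93] yaw -4.36  cmd p [ 0.6198 -0.333   0.0185] h 1.0
[-0.04  0.59  0.99] [-0.   -0.59  1.  ]
[0.07 0.57 1.  ] [ 0.07 -0.66  1.  ]
```

Emit:
servo_tool(increments=[{"offset":[-2,0,0],"yaw":0},{"offset":[-5,0,0],"yaw":0},{"offset":[-9,0,0],"yaw":0},{"offset":[-12.5,0,-0.5],"yaw":0},{"offset":[-15,-0.1,-2],"yaw":0},{"offset":[-15.7,-0.2,-5],"yaw":0},{"offset":[-15.7,-0.4,-9],"yaw":-0.5},{"offset":[-15.7,-0.6,-13],"yaw":-1}])

```text
clock: 44.25
tcp_pos: [0.6109, -0.2024, 0.1749]
orientation: [0.508, 0.491, 0.509, -0.492]
wrist_force: [0.2, 0.4, -2.3]
finger_gap: 0.053
```

Emit:
servo_tool(increments=[{"offset":[0,-0.2,-4],"yaw":0},{"offset":[0,-0.4,-8.2],"yaw":-0.5},{"offset":[0,-0.6,-12.4],"yaw":-1},{"offset":[0,-0.8,-16.6],"yaw":-1.5},{"offset":[0,-1,-20.8],"yaw":-2},{"offset":[0,-1.2,-25],"yaw":-2.5},{"offset":[0,-1.3,-29.2],"yaw":-3},{"offset":[0,-1.4,-33],"yaw":-3.36}])

```text
clock: 45.05
tcp_pos: [0.585, 0.128, 0.1746]
orientation: [0.523, 0.476, 0.523, -0.476]
wrist_force: [0.4, 0.2, -3.3]
finger_gap: 0.0526
```

```bash
python3 -c "
from h import *
did([-15.7,-.6,-13],-1);did([0,-1.4,-33],-3.36);st()
cgo([.5835,.2555,.15],5.36)"
```

```text
{'clock': 45.05, 'tcp_pos': [0.585, 0.128, 0.1746], 'orientation': [0.5226, 0.4755, 0.5234, -0.4764], 'wrist_force': [0.351, 0.24, -3.2576], 'finger_gap': 0.0526}
to [0.5835 0.2555 0.15  ] off cm [  2.55   0.96 -12.9 ] yaw -0.0  cmd p [0.586  0.1262 0.1755] h 5.36
```

Emit:
servo_tool(increments=[{"offset":[0,0.3,-4],"yaw":0},{"offset":[0,0.6,-8],"yaw":0},{"offset":[0,0.9,-11.2],"yaw":0},{"offset":[0.8,0.96,-12.6],"yaw":0},{"offset":[2,0.96,-12.9],"yaw":0},{"offset":[3,0.96,-12.9],"yaw":0},{"offset":[3.5,0.96,-12.9],"yaw":0},{"offset":[3.5,0.96,-12.9],"yaw":0}])

```text
clock: 45.85
tcp_pos: [0.5828, 0.2537, 0.1387]
orientation: [0.522, 0.476, 0.523, -0.478]
wrist_force: [0.8, -0.9, -2.2]
finger_gap: 0.0524
```

Emit:
servo_tool(increments=[{"offset":[0.8,0,0],"yaw":0},{"offset":[1.7,0,0],"yaw":0},{"offset":[2.4,0,0],"yaw":0},{"offset":[2.8,0,0],"yaw":0},{"offset":[3,0,0],"yaw":0},{"offset":[3.1,0,0],"yaw":0},{"offset":[3.1,0,0],"yaw":0},{"offset":[3.1,0,0],"yaw":0}])

```text
clock: 46.65
tcp_pos: [0.5837, 0.2556, 0.1098]
orientation: [0.523, 0.476, 0.523, -0.476]
wrist_force: [-1.8, -0.2, 0.6]
finger_gap: 0.0527
```

```bash
python3 -c "
from h import *
did([3.5,.96,-12.9],0);did([3.1,0,0],0);st();go([.5843,.2555,.1088],5.36);cgo([.5835,.2555,.1085],5.36)
m,p,d=cam('wrist','w30')
I=cv2.imread('pics/w3.png');cv2.imwrite('pics/w30c.png',np.vstack([I[80:330],p[80:330,:,::-1]]))"
```

```text
{'clock': 46.65, 'tcp_pos': [0.5837, 0.2556, 0.1098], 'orientation': [0.523, 0.4762, 0.5227, -0.4759], 'wrist_force': [-1.7863, -0.1615, 0.6032], 'finger_gap': 0.0527}
off cm [0.1  0.06 0.02] yaw 0.0 | heading now 5.36 tilt deg 0.04
to [0.5835 0.2555 0.1085] off cm [ 0.1 -0.  -0. ] yaw -0.0  cmd p [0.5835 0.2555 0.1095] h 5.36
```

View pics/w30c.png

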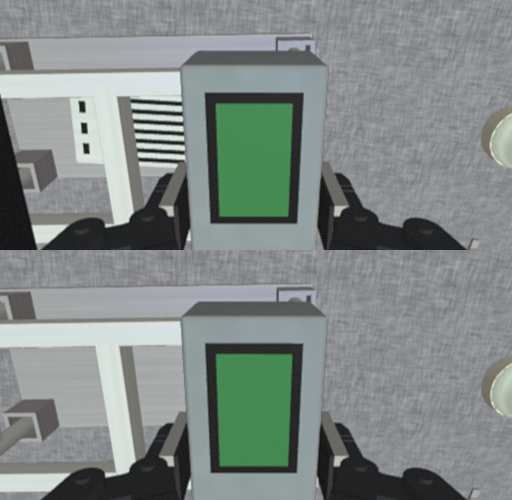

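```bash
python3 -c "
import cv2,numpy as np
A=cv2.imread('pics/w3.png');B=cv2.imread('pics/w30.png')
f=lambda I:cv2.resize(I[110:330,0:195],None,fx=2,fy=2.6,interpolation=cv2.INTER_CUBIC)
cv2.imwrite('pics/cmp.png',np.hstack([f(A),f(B)]))"
```

```text
(no output)
```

View pics/cmp.png

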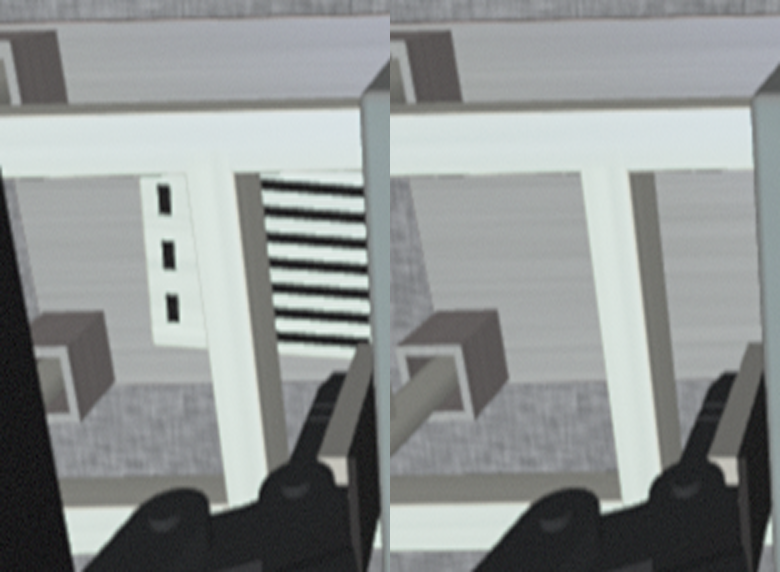

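Emit:
servo_tool(increments=[{"offset":[-0.05,0.07,0],"yaw":0},{"offset":[-0.05,0.07,0],"yaw":0},{"offset":[-0.05,0.07,0],"yaw":0},{"offset":[0,0.07,0],"yaw":0},{"offset":[0.05,0.07,0],"yaw":0},{"offset":[0.05,0.07,0],"yaw":0},{"offset":[0.05,0.07,0],"yaw":0},{"offset":[0.05,0.07,0],"yaw":0}])

```text
clock: 47.5
tcp_pos: [0.5848, 0.2558, 0.1097]
orientation: [0.523, 0.477, 0.523, -0.476]
wrist_force: [-1.1, 0.8, 5.3]
finger_gap: 0.0526
```

```bash
python3 -c "
from h import *
did([.05,.07,0],0);st();go([.5843,.2555,.1088],5.36)"
```

```text
{'clock': 47.5, 'tcp_pos': [0.5848, 0.2558, 0.1097], 'orientation': [0.5231, 0.4765, 0.5225, -0.4756], 'wrist_force': [-1.0875, 0.8098, 5.2872], 'finger_gap': 0.0526}
off cm [ 0.09 -0.05  0.02] yaw -0.0 | heading now 5.36 tilt deg 0.088
```

Emit:
servo_tool(increments=[{"offset":[0,0,0],"yaw":0},{"offset":[0,0,0],"yaw":0},{"offset":[0,0,0],"yaw":0},{"offset":[0,0,0],"yaw":0},{"offset":[-0.8,0,0],"yaw":0},{"offset":[-3,0,0],"yaw":0},{"offset":[-5.5,0,0],"yaw":0},{"offset":[-7,0,0],"yaw":0}], claw=0.95)

```text
clock: 48.3
tcp_pos: [0.585, 0.2558, 0.1815]
orientation: [0.523, 0.477, 0.522, -0.475]
wrist_force: [0.2, 0.1, 0.4]
finger_gap: 0.0809
```

```bash
python3 -c "
from h import *
did([-7,0,0],0);st()
cgo([.499,-.3261,.18],1)"
```

```text
{'clock': 48.3, 'tcp_pos': [0.585, 0.2558, 0.1815], 'orientation': [0.5233, 0.4769, 0.5223, -0.4753], 'wrist_force': [0.1985, 0.0931, 0.3832], 'finger_gap': 0.0809}
to [ 0.499  -0.3261  0.18  ] off cm [ -0.1  -13.92  57.12] yaw 4.36  cmd p [0.5842 0.2556 0.179 ] h 5.36
```

Now the mixer.

Emit:
servo_tool(increments=[{"offset":[-0.5,-0.4,2],"yaw":0},{"offset":[-0.5,-1.4,6],"yaw":1},{"offset":[-0.5,-2.5,10.4],"yaw":2},{"offset":[-0.5,-3.6,14.8],"yaw":3},{"offset":[-0.5,-4.7,19.2],"yaw":4},{"offset":[-0.5,-5.8,23.6],"yaw":4.36},{"offset":[-0.5,-6.9,28],"yaw":4.36},{"offset":[-0.5,-8,32.4],"yaw":4.36}])

```text
clock: 49.1
tcp_pos: [0.5345, -0.0762, 0.1848]
orientation: [0.505, 0.496, 0.504, -0.495]
wrist_force: [-0.2, 0.1, 0.1]
finger_gap: 0.081
```

```bash
python3 -c "
from h import *
did([-.5,-8,32.4],4.36);st()
cgo([.499,-.3261,.18],1)"
```

```text
{'clock': 49.1, 'tcp_pos': [0.5345, -0.0762, 0.1848], 'orientation': [0.5048, 0.4958, 0.504, -0.4954], 'wrist_force': [-0.2137, 0.0685, 0.0726], 'finger_gap': 0.081}
to [ 0.499  -0.3261  0.18  ] off cm [ 0.4  -4.02 25.09] yaw -0.0  cmd p [ 0.5348 -0.0745  0.184 ] h 1.0
```

Emit:
servo_tool(increments=[{"offset":[0,-0.7,4.4],"yaw":0},{"offset":[0,-1.4,8.8],"yaw":0},{"offset":[0,-2.1,13.2],"yaw":0},{"offset":[0,-2.8,17.6],"yaw":0},{"offset":[0,-3.5,21.5],"yaw":0},{"offset":[0,-3.9,24],"yaw":0},{"offset":[0,-3.98,25.1],"yaw":0},{"offset":[0,-3.98,25.1],"yaw":0}])

```text
clock: 49.9
tcp_pos: [0.4994, -0.3272, 0.1841]
orientation: [0.504, 0.496, 0.504, -0.496]
wrist_force: [-0.3, 0.9, 0.1]
finger_gap: 0.0812
```

Emit:
servo_tool(increments=[{"offset":[3,0,0],"yaw":0},{"offset":[7,0,0],"yaw":0},{"offset":[11,0,0],"yaw":0},{"offset":[14.5,0,0],"yaw":0},{"offset":[16.5,0,0],"yaw":0},{"offset":[17.1,0,0],"yaw":0},{"offset":[17.1,0,0],"yaw":0},{"offset":[17.1,0,0],"yaw":0}])

```text
clock: 50.7
tcp_pos: [0.5006, -0.3261, 0.0144]
orientation: [0.505, 0.495, 0.504, -0.495]
wrist_force: [0.2, 0.1, 0.0]
finger_gap: 0.0812
```

```bash
python3 -c "
from h import *
did([0,-3.98,25.1],0);did([17.1,0,0],0);st();go([.4994,-.3261,.0135],1);cgo([0,0,0])
m,p,d=cam('wrist','w31')"
```

```text
{'clock': 50.7, 'tcp_pos': [0.5006, -0.3261, 0.0144], 'orientation': [0.5054, 0.4954, 0.5038, -0.4953], 'wrist_force': [0.2038, 0.0767, 0.0438], 'finger_gap': 0.0812}
off cm [ 0.09 -0.12  0.  ] yaw 0.06 | heading now 1.06 tilt deg 0.125
to [0 0 0] off cm [  1.3  -49.36 -33.48] yaw 0  cmd p [ 0.4994 -0.3262  0.013 ] h 1.0
```

View pics/w31.png

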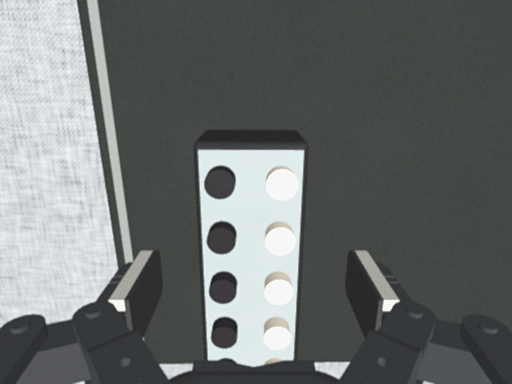

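Emit:
servo_tool(increments=[{"offset":[0,0,0],"yaw":0},{"offset":[0,0,0],"yaw":0},{"offset":[0,0,0],"yaw":0},{"offset":[0,0,0],"yaw":0},{"offset":[0,0,0],"yaw":0},{"offset":[0,0,0],"yaw":0},{"offset":[0,0,0],"yaw":0},{"offset":[0,0,0],"yaw":0}], claw=0.2, force=50)

```text
clock: 51.55
tcp_pos: [0.4999, -0.3267, 0.0139]
orientation: [0.505, 0.496, 0.504, -0.496]
wrist_force: [-1.6, 0.4, 6.1]
finger_gap: 0.0411
```

```bash
python3 -c "
from h import *
st();cgo([.4438,.2378,.17],5.5)
m,p,d=cam('wrist','w32')
def sh(a,b,box):
    x0,y0,x1,y1=box; t=cv2.imread(a,0)[y0:y1,x0:x1]; I=cv2.imread(b,0)
    cc,w=cv2.findTransformECC(t,I[y0-15:y1+15,x0-15:x1+15],np.float32([[1,0,15],[0,1,15]]),cv2.MOTION_TRANSLATION,(3,300,1e-6),None,5)
    return np.round([w[0,2]-15,w[1,2]-15,cc],2)
print(sh('pics/w9.png','pics/w32.png',(205,160,298,205)),sh('pics/w9.png','pics/w32.png',(205,260,295,305)))
"
```

```text
{'clock': 51.55, 'tcp_pos': [0.4999, -0.3267, 0.0139], 'orientation': [0.5049, 0.4957, 0.5037, -0.4957], 'wrist_force': [-1.6042, 0.3556, 6.0563], 'finger_gap': 0.0411}
to [0.4438 0.2378 0.17  ] off cm [-15.7   -4.58 -56.48] yaw -4.5  cmd p [ 0.4994 -0.3262  0.013 ] h 1.0
[ 0.49 -2.07  0.94] [ 0.42 -3.08  0.95]
```

Emit:
servo_tool(increments=[{"offset":[-2,0,0],"yaw":0},{"offset":[-5,0,0],"yaw":0},{"offset":[-9,0,0],"yaw":0},{"offset":[-12.5,0,-0.5],"yaw":0},{"offset":[-15,-0.2,-2],"yaw":0},{"offset":[-16.2,-0.4,-5],"yaw":0},{"offset":[-16.2,-0.7,-9],"yaw":-0.5},{"offset":[-16.2,-1,-13],"yaw":-1}])

```text
clock: 52.4
tcp_pos: [0.4868, -0.1954, 0.1749]
orientation: [0.508, 0.492, 0.508, -0.491]
wrist_force: [1.0, 0.5, -2.5]
finger_gap: 0.0408
```

Emit:
servo_tool(increments=[{"offset":[0,-0.3,-4],"yaw":0},{"offset":[0,-0.6,-8.2],"yaw":-0.5},{"offset":[0,-0.9,-12.4],"yaw":-1},{"offset":[0,-1.2,-16.6],"yaw":-1.5},{"offset":[0,-1.5,-20.8],"yaw":-2},{"offset":[0,-1.8,-25],"yaw":-2.5},{"offset":[0,-2.1,-29.2],"yaw":-3},{"offset":[0,-2.4,-33],"yaw":-3.5}])

```text
clock: 53.2
tcp_pos: [0.4507, 0.1344, 0.1745]
orientation: [0.523, 0.475, 0.524, -0.476]
wrist_force: [1.0, 0.7, -1.8]
finger_gap: 0.041
```

```bash
python3 -c "
from h import *
did([-16.2,-1,-13],-1);did([0,-2.4,-33],-3.5);st()
cgo([.4436,.2371,.14],5.5)"
```

```text
{'clock': 53.2, 'tcp_pos': [0.4507, 0.1344, 0.1745], 'orientation': [0.5233, 0.4751, 0.5238, -0.4755], 'wrist_force': [0.9582, 0.7183, -1.7986], 'finger_gap': 0.041}
to [0.4436 0.2371 0.14  ] off cm [  3.5    0.2  -10.48] yaw -0.0  cmd p [0.4516 0.1326 0.175 ] h 5.5
```

Emit:
servo_tool(increments=[{"offset":[0,0.1,-3.5],"yaw":0},{"offset":[0,0.2,-7],"yaw":0},{"offset":[0,0.2,-9.5],"yaw":0},{"offset":[0.8,0.2,-10.4],"yaw":0},{"offset":[2,0.2,-10.48],"yaw":0},{"offset":[3,0.2,-10.48],"yaw":0},{"offset":[3.5,0.2,-10.48],"yaw":0},{"offset":[3.5,0.2,-10.48],"yaw":0}])

```text
clock: 54.0
tcp_pos: [0.4429, 0.2358, 0.1385]
orientation: [0.523, 0.475, 0.523, -0.477]
wrist_force: [-0.4, -0.1, -2.8]
finger_gap: 0.0412
```

Emit:
servo_tool(increments=[{"offset":[0.8,0,0],"yaw":0},{"offset":[1.8,0,0],"yaw":0},{"offset":[2.6,0,0],"yaw":0},{"offset":[3.2,0,0],"yaw":0},{"offset":[3.5,0,0],"yaw":0},{"offset":[3.6,0,0],"yaw":0},{"offset":[3.6,0,0],"yaw":0},{"offset":[3.6,0,0],"yaw":0}])

```text
clock: 54.8
tcp_pos: [0.444, 0.2374, 0.104]
orientation: [0.524, 0.476, 0.523, -0.475]
wrist_force: [0.5, -0.2, -2.6]
finger_gap: 0.0407
```

```bash
python3 -c "
from h import *
did([3.5,.2,-10.48],0);did([3.6,0,0],0);st();go([.4439,.2371,.103],5.5);cgo([.4436,.2371,.103],5.5)
m,p,d=cam('wrist','w33')
f=lambda I:cv2.resize(I[100:330,150:420],None,fx=1.45,fy=2,interpolation=cv2.INTER_CUBIC)
cv2.imwrite('pics/cmp2.png',np.hstack([f(cv2.imread('pics/w8.png')),f(p[:,:,::-1])]))"
```

```text
{'clock': 54.8, 'tcp_pos': [0.444, 0.2374, 0.104], 'orientation': [0.5236, 0.4757, 0.5233, -0.4752], 'wrist_force': [0.4717, -0.1607, -2.6379], 'finger_gap': 0.0407}
off cm [ 0.1  -0.01  0.03] yaw 0.01 | heading now 5.51 tilt deg 0.049
to [0.4436 0.2371 0.103 ] off cm [0.1 0.  0. ] yaw -0.0  cmd p [0.4436 0.2371 0.104 ] h 5.5
```

View pics/cmp2.png

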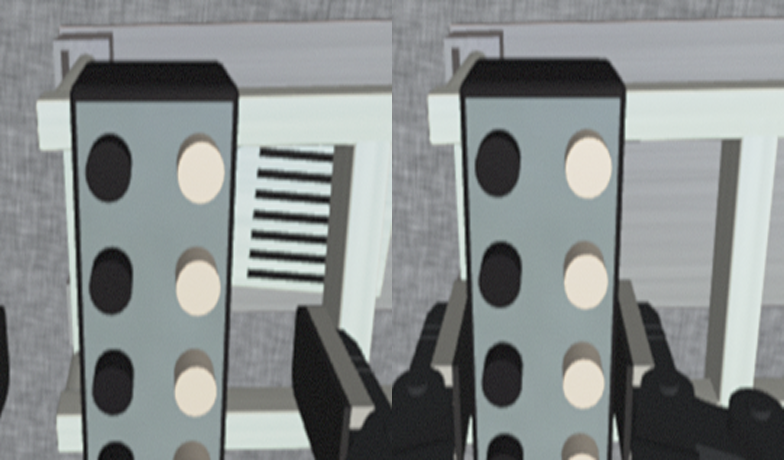

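Emit:
servo_tool(increments=[{"offset":[0.05,0.03,0],"yaw":0},{"offset":[0.1,0.03,0],"yaw":0},{"offset":[0.13,0.03,0],"yaw":0},{"offset":[0.15,0.03,0],"yaw":0},{"offset":[0.15,0.03,0],"yaw":0},{"offset":[0.15,0.03,0],"yaw":0},{"offset":[0.15,0.03,0],"yaw":0},{"offset":[0.15,0.03,0],"yaw":0}])

```text
clock: 55.65
tcp_pos: [0.4441, 0.2374, 0.1037]
orientation: [0.524, 0.476, 0.523, -0.475]
wrist_force: [-4.7, -1.8, 8.4]
finger_gap: 0.0408
```

```bash
python3 -c "
from h import *
did([.15,.03,0],0);st()"
```

```text
{'clock': 55.65, 'tcp_pos': [0.4441, 0.2374, 0.1037], 'orientation': [0.5236, 0.4758, 0.5232, -0.475], 'wrist_force': [-4.6619, -1.7608, 8.4144], 'finger_gap': 0.0408}
```

Emit:
servo_tool(increments=[{"offset":[-0.05,0,0],"yaw":0},{"offset":[-0.05,0,0],"yaw":0},{"offset":[-0.05,0,0],"yaw":0},{"offset":[-0.05,0,0],"yaw":0},{"offset":[-0.8,0,0],"yaw":0},{"offset":[-3,0,0],"yaw":0},{"offset":[-6.5,0,0],"yaw":0},{"offset":[-10.5,0,0],"yaw":0}], claw=0.95)

```text
clock: 56.45
tcp_pos: [0.4431, 0.2369, 0.208]
orientation: [0.523, 0.475, 0.524, -0.476]
wrist_force: [1.3, 0.4, -1.1]
finger_gap: 0.0812
```

```bash
python3 -c "
from h import *
did([-10.5,0,0],0);st();cgo([.4888,.2476,.2995],5.96)"
```

```text
{'clock': 56.45, 'tcp_pos': [0.4431, 0.2369, 0.208], 'orientation': [0.523, 0.4747, 0.5238, -0.4762], 'wrist_force': [1.3103, 0.3876, -1.0583], 'finger_gap': 0.0812}
to [0.4888 0.2476 0.2995] off cm [-9.2   4.57 -0.61] yaw -0.46  cmd p [0.4439 0.2371 0.2075] h 5.5
```

Returning to the original viewing pose for a like-for-like comparison with the first wrist picture.

Emit:
servo_tool(increments=[{"offset":[-3,1,0],"yaw":-0.2},{"offset":[-6,3,-0.3],"yaw":-0.46},{"offset":[-8.5,4.3,-0.6],"yaw":-0.46},{"offset":[-9.2,4.57,-0.61],"yaw":-0.46},{"offset":[-9.2,4.57,-0.61],"yaw":-0.46},{"offset":[-9.2,4.57,-0.61],"yaw":-0.46},{"offset":[-9.2,4.57,-0.61],"yaw":-0.46},{"offset":[-9.2,4.57,-0.61],"yaw":-0.46}])

```text
clock: 57.25
tcp_pos: [0.4878, 0.2474, 0.2982]
orientation: [0.525, 0.473, 0.526, -0.474]
wrist_force: [0.2, -0.6, -0.2]
finger_gap: 0.0813
```

```bash
python3 - <<'E'
from h import *
did([-9.2,4.57,-.61],-.46);st()
m,p,d=cam('wrist','w34'); cam('side','s34'); cam('top','t34')
z=np.load("/tmp/w1.npz")
f=lambda I:cv2.resize(I[90:240,160:400],None,fx=1.66,fy=2.5,interpolation=cv2.INTER_CUBIC)
cv2.imwrite('pics/cmp3.png',np.hstack([f(z['p'][:,:,::-1]),f(p[:,:,::-1])]))
W=cloud(m,d); Z=W[...,2]; v,u=np.mgrid[:384,:512]
Zb=cv2.medianBlur(np.nan_to_num(Z).astype(np.float32),5)
for (n,lo,hi,u0,u1,zz) in [("recv",.122,.146,300,400,.132),("mixer",.112,.14,170,240,.126)]:
    rectmask(m,(v<240)&(Zb>lo)&(Zb<hi)&(u>u0)&(u<u1),zz,n)
cv2.imwrite("pics/w34z.png",cv2.resize(p[90:240,160:400,::-1],None,fx=3.3,fy=3.3,interpolation=cv2.INTER_CUBIC))
def sh(box):
    x0,y0,x1,y1=box; t=cv2.imread('pics/w1.png',0)[y0:y1,x0:x1]; I=cv2.imread('pics/w34.png',0)
    cc,w=cv2.findTransformECC(t,I[y0-12:y1+12,x0-12:x1+12],np.float32([[1,0,12],[0,1,12]]),cv2.MOTION_EUCLIDEAN,(3,300,1e-6),None,5)
    c=np.array([(x1-x0)/2,(y1-y0)/2,1]); q=w@c-c[:2]-12
    return np.round([*q,np.degrees(np.arcsin(w[1,0])),cc],2)
for n,b in (("recv",(335,112,385,220)),("mix",(184,110,230,222)),("bar",(268,112,290,208)),("pen phone",(80,155,130,215)),("basetop",(240,98,315,128))): print(n,sh(b))
E
```

```text
{'clock': 57.25, 'tcp_pos': [0.4878, 0.2474, 0.2982], 'orientation': [0.525, 0.4725, 0.5257, -0.4741], 'wrist_force': [0.1686, -0.6075, -0.2354], 'finger_gap': 0.0813}
recv px [323 106  71 121] centre [584.2 254.6] size [ 56.1 116.3] ang 5.21
mixer px [183 108  48 118] centre [445.3 238.3] size [ 42.8 116.1] ang 5.44
recv [ 4.03  0.42 -0.    1.  ]
mix [1.35 0.27 0.04 0.99]
bar [ 1.78 -0.17  0.04  0.91]
pen phone [ 1.12 -0.13  0.17  1.  ]
basetop [ 1.61 -0.39 -0.39  0.99]
```

View pics/cmp3.png

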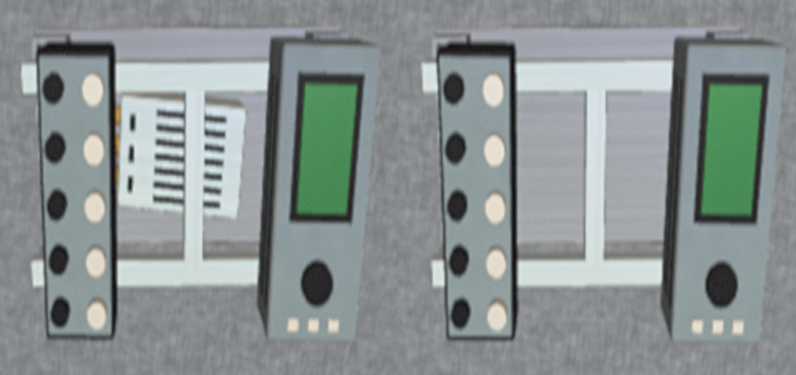

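View pics/s34.png

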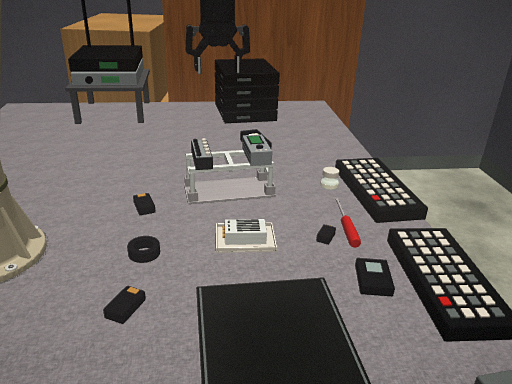

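View pics/t34.png

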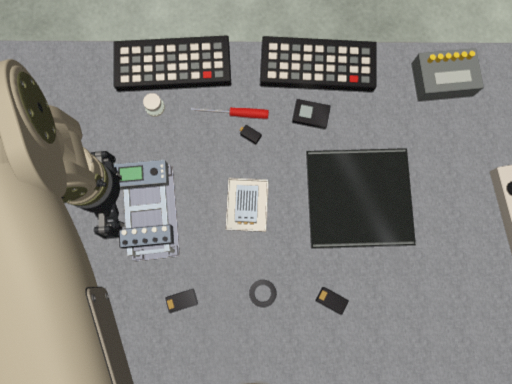

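The tray and mat are right, and the mixer is back within about 0.5 mm. The receiver sits about 2 mm too far out (4.0 px shift against 1.3–1.8 px for the rest), so I'll correct that.

```bash
python3 - <<'E'
from h import *
st();cgo([.5842,.2556,.19],5.36);cgo([.5842,.2556,.109],5.36)
E
```

```text
{'clock': 57.4, 'tcp_pos': [0.4884, 0.2475, 0.2989], 'orientation': [0.5252, 0.473, 0.5255, -0.4737], 'wrist_force': [-1.2086, 0.7111, 0.2593], 'finger_gap': 0.081}
to [0.5842 0.2556 0.19  ] off cm [10.95  9.57  0.19] yaw 0.6  cmd p [0.4888 0.2476 0.2995] h 5.96
to [0.5842 0.2556 0.109 ] off cm [19.05  9.57  0.19] yaw 0.6  cmd p [0.4888 0.2476 0.2995] h 5.96
```

Emit:
servo_tool(increments=[{"offset":[2,3,0.1],"yaw":0.6},{"offset":[5,6.5,0.19],"yaw":0.6},{"offset":[9,9,0.19],"yaw":0.6},{"offset":[12.5,9.57,0.19],"yaw":0.6},{"offset":[15.5,9.57,0.19],"yaw":0.6},{"offset":[18,9.57,0.19],"yaw":0.6},{"offset":[19.05,9.57,0.19],"yaw":0.6},{"offset":[19.05,9.57,0.19],"yaw":0.6}], claw=1)

```text
clock: 58.2
tcp_pos: [0.5829, 0.2553, 0.1071]
orientation: [0.522, 0.475, 0.523, -0.477]
wrist_force: [-0.7, -0.5, 1.1]
finger_gap: 0.0853
```

Emit:
servo_tool(increments=[{"offset":[0,0,0],"yaw":0},{"offset":[0,0,0],"yaw":0},{"offset":[0,0,0],"yaw":0},{"offset":[0,0,0],"yaw":0},{"offset":[0,0,0],"yaw":0},{"offset":[0,0,0],"yaw":0},{"offset":[0,0,0],"yaw":0},{"offset":[0,0,0],"yaw":0}], claw=0.3, force=60)

```text
clock: 59.0
tcp_pos: [0.5855, 0.2562, 0.1113]
orientation: [0.524, 0.477, 0.522, -0.475]
wrist_force: [-1.3, 0.3, 6.0]
finger_gap: 0.0525
```

```bash
python3 - <<'E'
from h import *
did([19.05,9.57,.19],.6);st()
E
```

```text
{'clock': 59.0, 'tcp_pos': [0.5855, 0.2562, 0.1113], 'orientation': [0.5236, 0.4773, 0.5221, -0.4748], 'wrist_force': [-1.2552, 0.3264, 5.9874], 'finger_gap': 0.0525}
```

Emit:
servo_tool(increments=[{"offset":[-0.3,0,0],"yaw":0},{"offset":[-0.5,-0.1,0],"yaw":0},{"offset":[-0.5,-0.19,0],"yaw":0},{"offset":[-0.5,-0.19,0],"yaw":0},{"offset":[-0.5,-0.19,0],"yaw":0},{"offset":[-0.3,-0.19,0],"yaw":0},{"offset":[-0.15,-0.19,0],"yaw":0},{"offset":[0,-0.19,0],"yaw":0}])

```text
clock: 59.8
tcp_pos: [0.5825, 0.2556, 0.1111]
orientation: [0.523, 0.477, 0.522, -0.476]
wrist_force: [-6.7, -1.9, 18.0]
finger_gap: 0.0526
```

```bash
python3 - <<'E'
from h import *
did([0,-.19,0],0);st();cgo([0,0,0])
E
```

```text
{'clock': 59.8, 'tcp_pos': [0.5825, 0.2556, 0.1111], 'orientation': [0.5232, 0.4765, 0.5225, -0.4756], 'wrist_force': [-6.6727, -1.8763, 18.0041], 'finger_gap': 0.0526}
to [0 0 0] off cm [ 10.9  -60.36  20.  ] yaw 0  cmd p [0.5823 0.2555 0.109 ] h 5.36
```

Emit:
servo_tool(increments=[{"offset":[-0.2,0,0],"yaw":0},{"offset":[-0.2,0,0],"yaw":0},{"offset":[-0.2,0,0],"yaw":0},{"offset":[-0.2,0,0],"yaw":0},{"offset":[-0.2,0,0],"yaw":0},{"offset":[-0.2,0,0],"yaw":0},{"offset":[-0.15,0,0],"yaw":0},{"offset":[-0.15,0,0],"yaw":0}])

```text
clock: 60.6
tcp_pos: [0.5826, 0.2556, 0.1113]
orientation: [0.523, 0.476, 0.523, -0.476]
wrist_force: [-2.6, -0.3, 7.5]
finger_gap: 0.0528
```

Emit:
servo_tool(increments=[{"offset":[0,0,0],"yaw":0},{"offset":[0,0,0],"yaw":0},{"offset":[0,0,0],"yaw":0},{"offset":[0,0,0],"yaw":0},{"offset":[-0.8,0,0],"yaw":0},{"offset":[-3,0,0],"yaw":0},{"offset":[-6.5,0,0],"yaw":0},{"offset":[-10,0,0],"yaw":0}], claw=0.95)

```text
clock: 61.4
tcp_pos: [0.5819, 0.2554, 0.2114]
orientation: [0.523, 0.476, 0.523, -0.476]
wrist_force: [1.2, -0.2, 0.4]
finger_gap: 0.0815
```

```bash
python3 - <<'E'
from h import *
did([-.15,0,0],0);did([-10,0,0],0);st();cgo([.4888,.2476,.2995],5.96)
E
```

```text
{'clock': 61.4, 'tcp_pos': [0.5819, 0.2554, 0.2114], 'orientation': [0.5227, 0.4757, 0.523, -0.4765], 'wrist_force': [1.2072, -0.203, 0.4278], 'finger_gap': 0.0815}
to [0.4888 0.2476 0.2995] off cm [-8.9  -9.38 -0.09] yaw -0.6  cmd p [0.5823 0.2555 0.2105] h 5.36
```

Emit:
servo_tool(increments=[{"offset":[-3,-3,0],"yaw":-0.2},{"offset":[-6,-6,0],"yaw":-0.6},{"offset":[-8.5,-8.7,-0.1],"yaw":-0.6},{"offset":[-8.9,-9.38,-0.1],"yaw":-0.6},{"offset":[-8.9,-9.38,-0.1],"yaw":-0.6},{"offset":[-8.9,-9.38,-0.1],"yaw":-0.6},{"offset":[-8.9,-9.38,-0.1],"yaw":-0.6},{"offset":[-8.9,-9.38,-0.1],"yaw":-0.6}])

```text
clock: 62.2
tcp_pos: [0.4892, 0.2475, 0.2977]
orientation: [0.525, 0.473, 0.526, -0.474]
wrist_force: [-0.1, -0.1, -0.2]
finger_gap: 0.081
```

```bash
python3 - <<'E'
from h import *
did([-8.9,-9.38,-.1],-.6);st()
m,p,d=cam('wrist','w35')
W=cloud(m,d); Z=W[...,2]; v,u=np.mgrid[:384,:512]
Zb=cv2.medianBlur(np.nan_to_num(Z).astype(np.float32),5)
for (n,lo,hi,u0,u1,zz) in [("recv",.122,.146,300,400,.132),("mixer",.112,.14,170,240,.126)]:
    rectmask(m,(v<240)&(Zb>lo)&(Zb<hi)&(u>u0)&(u<u1),zz,n)
def sh(box):
    x0,y0,x1,y1=box; t=cv2.imread('pics/w1.png',0)[y0:y1,x0:x1]; I=cv2.imread('pics/w35.png',0)
    cc,w=cv2.findTransformECC(t,I[y0-12:y1+12,x0-12:x1+12],np.float32([[1,0,12],[0,1,12]]),cv2.MOTION_EUCLIDEAN,(3,300,1e-6),None,5)
    c=np.array([(x1-x0)/2,(y1-y0)/2,1]); q=w@c-c[:2]-12
    return np.round([*q,np.degrees(np.arcsin(w[1,0])),cc],2)
for n,b in (("recv",(335,112,385,220)),("mix",(184,110,230,222)),("bar",(268,112,290,208)),("phone",(80,155,130,215)),("basetop",(240,98,315,128))): print(n,sh(b))
m,p,d=cam('side');cv2.imwrite('pics/s35z.png',cv2.resize(p[120:260,160:310,::-1],None,fx=4,fy=4,interpolation=cv2.INTER_CUBIC))
st()
E
```

```text
{'clock': 62.2, 'tcp_pos': [0.4892, 0.2475, 0.2977], 'orientation': [0.5248, 0.4726, 0.5256, -0.4743], 'wrist_force': [-0.1394, -0.1203, -0.1562], 'finger_gap': 0.081}
recv px [319 107  71 120] centre [582.1 254.3] size [ 55.9 115.8] ang 5.25
mixer px [182 108  48 118] centre [445.4 238.5] size [ 42.9 115.9] ang 5.41
recv [ 0.47  0.64 -0.22  1.  ]
mix [-0.09  0.4  -0.07  0.99]
bar [ 0.54  0.04 -0.17  0.91]
phone [-0.02  0.04  0.1   1.  ]
basetop [ 0.53 -0.37 -0.44  0.99]
{'clock': 62.3, 'tcp_pos': [0.4891, 0.2476, 0.2981], 'orientation': [0.5249, 0.4728, 0.5255, -0.4741], 'wrist_force': [0.3922, -0.5235, -0.1839], 'finger_gap': 0.0811}
```

View pics/w35.png

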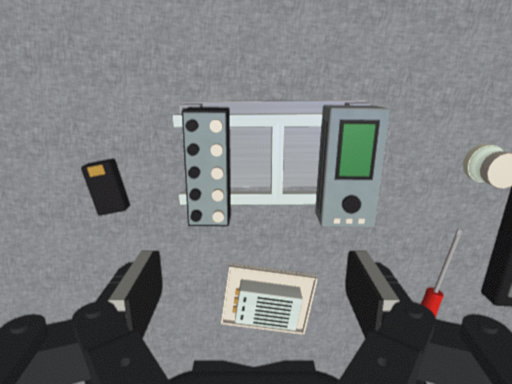

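View pics/s35z.png

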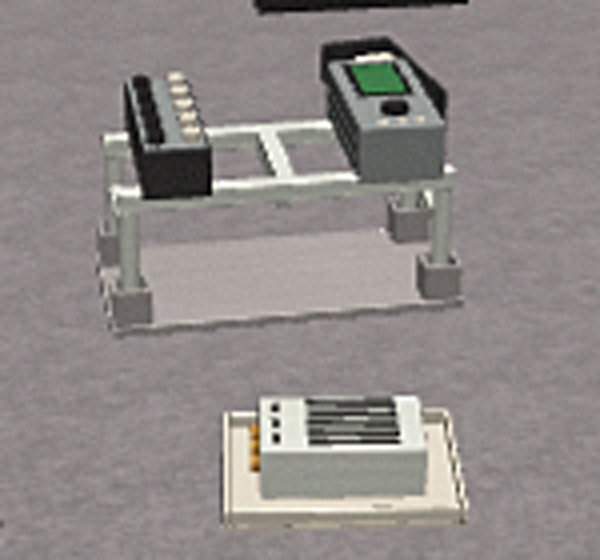

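Everything now lines up with the first picture to within about 0.7 px (roughly 0.6 mm). Handing in.

```bash
python3 -c "
from h import *
print(env.hand_in())"
```

```text
the job is handed in; nothing more can be done
None
```

The job is done in the order asked and handed in at about 62 s; `hand_in()` reports no verdict. The receiver, the mixer and then the frame went to the mat, and the converter was laid in the tray. The frame then went back into its sockets, followed by the receiver and the mixer.

**Last checks**
- **Position on the rack:** compared with the first wrist picture, the receiver, mixer and grip bar are within about 0.7 px (about 0.6 mm) and 0.25° of where they were.
- **Frame:** the side view shows all four posts in the sockets. The tool height at seating was 0.6 mm above the height when I first gripped the frame, about the same as the change in grip height when I picked it up from the mat.
- **Converter:** it lies flat and roughly centred in the tray, lengthwise.
- **Gripper:** it is open and clear of everything.

**One check failed and was mended:** my first placing of the receiver was about 2 mm too far along x. I regripped it, shifted it back, and the repeat check agreed. During that shift the receiver was pressed onto the rails with about 18 N before I eased off. The highest end-of-call wrist force was about 25 N, when I set the mixer on the mat.

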